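# Pack the rover drive kit and stack its top tray

## Task

Pack the kit tray: lay the straight gearmotor, the small wheel and the two-cell battery holder flat in the moulded pockets shaped for them, and leave the right-angle motor, the large wheel and the four-cell holder where they lie. Then stack the top tray on the kit tray by its handle, notch over the key, so that it sits level and fully down; set things down, do not drop them.

Things in the scene. Friction and masses are not known exactly. Their poses are not given: they have to be found in the camera images.
- kit_tray: Fixed blue tray, mm: 244 (x) x 116 (y), floor and walls 4 thick, rim at 38; origin: centre of underside; +x roughly away from robot. Key: tab 24 wide on the +x end wall, 12 above rim. Pockets within ribs 5 high, 8 play round the part, centred on y=0: long narrow (motor) x=-72, 35 x 86; round (wheel) x=-3, dia. 64; oblong (holder) x=69, 47 x 74. Long parts lie along y, either way round. Floor z=4.
- top_tray: Loose blue tray, in mm: same outline, 220 g, on 4 feet 6 high; origin: centre, under the feet; +x roughly away from robot. Walls to z=28. Handle: bar along x over the middle, 100 x 12 wide x 16 high, centre z=68. Notch 32 wide, 12 deep in the +x end takes the key. Stacked: +x both the same way, feet inside the rim (3 to 4 play), floor on the rim, origin 32 above the kit tray's.
- gearmotor: Straight gearmotor: grey gearbox in line with a steel can held by a white strap; 70 (x, gearbox to -x) x 19 (y) x 22 high, 45 g. White axle 5.5 thick sticks out 9 each side at x=-20, z=11 (passes over the ribs). Origin: centre of underside; flat sides there for a grip across y.
- small_wheel: Small black-tyred wheel with six white spokes, lying flat: diameter 48, 20 high, about 30 g. Origin: centre of its underside, z is the axle.
- two_cell_holder: Black battery holder with two AA cells side by side: 58 long (its x), 31 wide (y), 16 high, about 60 g. Origin: centre of its underside.
- angle_motor: Look-alike that stays: right-angle gearmotor of the same grey plastic and steel, L-shaped, the can square to the gearbox; about 51 (x) x 59 (y) over all, 22 high. Origin: underside, middle of the L's outline.
- large_wheel: Look-alike that stays: wheel of the same make, diameter 68, 26 high, lying flat. Origin: centre of its underside.
- four_cell_holder: Look-alike that stays: battery holder with four AA cells side by side, 58 (x) x 62 (y) x 16 high. Origin: centre of its underside. Unlisted loose things lie among the parts: solder reel (dia. 50, 39 high), paper tape roll (dia. 62, 19 high), finned heat sink (40 x 40 x 22).
Things that resemble listed ones, but are neither listed nor needed, are in the scene too. Leave any green or red look-alike of the gearmotor alone.

How it is judged:
By the outcome, as a careful person would: the job done as asked, in the order asked, and still so for the second after the job is handed in, with the robot touching nothing.
It also fails if it takes over 120 s, if anything falls off the work surface, if the arm or the gripper's body presses on something with over 40 N, if the wrist force passes 120 N, or if a joint passes its speed limit or range.

## Robot

A 7-joint arm with a two-finger parallel gripper is mounted at the origin on the work surface. World frame = base frame: x ahead of the robot, y to its left, z up, the work surface at z = 0. Lengths are in m, angles in rad, forces in N, time in s.
With the tool pointing down it reaches from about 0.4 to 0.85 m from the base axis. Payload 10.4 kg.
Tool frame: the origin (TCP) lies at the very end of the fingers, on their centre line; the grasp point (between the pads) lies 19 mm behind it; z points along the fingers, y is the line along which they close (so a half turn about z gives the same grasp; the last joint's range is limited). The gripper opens to 85 mm and grips with 20 to 120 N. Pads are 22 mm wide; open, the fingers measure 114 mm over their backs; the gripper's body (76 mm by 85 mm) begins 54 mm behind the grasp point. The pads swing forward as they close: fully open they stand 13 mm farther back than shut.
Start: joints at [1.167, 0.332, -0.065, 1.46, 0.022, 1.35, -0.088], TCP at [0.232, -0.58, 0.231] pointing down, gripper open.
Joint ranges: [-2.6, 2.6], [-0.5, 2.12], [-1.47, 1.34], [0.16, 2.42], [-1.27, 4.41], [0.06, 2.06], [-2.6, 2.6]. Speed limits (rad/s): [2.22, 2.22, 2.79, 2.79, 3.14, 3.14, 3.14].

## Interface

Orientations are given as a 3x3 rotation matrix whose columns are the frame's x, y, z axes.
In Python, from cell import arm gives the robot as it stands.
- The arm moves only by the tool drive_tool, never from a script. Its argument "increments" is a list of rows, each an object with "dp": the shift along the tool's x, y, z each as a share of 20 cm, from -1 to 1, a list of three; "rot": the turn, a rotation vector about the tool's x, y, z each as a share of 1.5 rad, from -1 to 1, a list of three. A call has 1 to 12 rows; each row is the pose to reach, as a shift and turn from the pose commanded when the call began, along the tool's axes at that moment; what a row does not reach only later rows make up. A row lasts 1/12 s, in which the tool goes at most 41.7 mm and 7.16 degrees, less where a joint would pass 70% of its speed; a pose out of reach is approached as far as the arm can. A call with a number of a shift or a turn outside -1 to 1 is refused whole. A call with a gripper value outside its range is refused whole. "jaw" is the opening, from 0 (shut) to 1 (fully open), set as the call begins (left out, the last holds). The fingers move at their own pace and stop on an object; "squeeze" is the grip in N (left out, the last holds). Time passes only in rows, so rows that repeat a pose let the fingers close. It gives the time, the measured TCP pose, the force, the opening and the grip force at its end, in the units of the state.
- arm.state(): the state, without advancing time (a new reading comes with each control period).
- arm.read_camera(name): name is "scene" or "side" or "wrist"; returns the picture (400x640x3 uint8, red, green, blue); there is no depth.
- arm.get_calibration(name): a dict with "intrinsics" (3x3 intrinsics, pixels), "xyz" and "orientation" of the camera in the world. Camera axes: x right, y up, looking along -z (the intrinsics and any distortion apply to the point x, -y, -z); pixel columns grow to the right and rows downward; lengths in m; the calibration is good to about 2 mm. The wrist camera is an equidistant fisheye: a pixel r from the principal point sees the ray r / f radians off the axis. A picture is of the moment at which its call begins: read the wrist's pose just before it. get_calibration takes no time and is no camera call; for the wrist camera it gives the pose at the moment of the call.
- arm.finish_job(): hands the job in; it is judged then, once.
The state is a dict: "time": time; "qpos": joint angles; "joint_vel": joint speeds; "effort": joint torques, N m; "tcp_pos": TCP position; "tool_rot": TCP orientation; "force": force on the tool from outside, world axes, zero at the start; "moment": the same for the moment, N m; "grip_width": finger opening in m; "grasp_force": force on a finger pad.
Only numpy, scipy, OpenCV 4.12 (cv2) and the standard library are available. Lean on these libraries where they do the work, as an engineer would, in place of code of your own. Each camera call takes 0.05 s, during which the arm holds its last target. There are 200 camera calls.

## Working session

There is one attempt and no reset: what is moved stays moved. The work goes in short steps, Python scripts to look and compute and a tool call to move; the robot and the scene stay as the last step left them, time stands still between calls to the robot, and variables do not carry over. Pictures are saved under pics/ and viewed, at most 14 in all, crops included, and the job is handed in when it is done.

Besides the shell and the picture viewer there is one more tool, called after ">>>" as a command line: name --argument value ..., lists and objects as JSON in quotes. drive_tool: Moves the arm, as the interface text tells. Shift numbers are shares of 20 cm and turn numbers shares of 1.5 rad, none past 1 either way. Its arguments: {"type":"object","properties":{"increments":{"type":"array"},"jaw":{"type":"number"},"squeeze":{"type":"number"}},"required":["increments"]}

```bash
ls; mkdir -p pics
python3 - <<'E'
from cell import arm
import cv2,numpy as np
s=arm.state();print({k:np.round(v,3).tolist() for k,v in s.items()})
for n in("scene","side","wrist"):
    c=arm.get_calibration(n);print(n,{k:np.round(v,4).tolist() if not isinstance(v,str) else v for k,v in c.items()})
    cv2.imwrite(f"pics/{n}0.png",arm.read_camera(n)[:,:,::-1])
E
```

```text
pics
{'time': 0.0, 'qpos': [1.167, 0.333, -0.065, 1.461, 0.022, 1.35, -0.088], 'joint_vel': [0.001, 0.0, -0.0, -0.001, -0.0, 0.003, -0.001], 'effort': [-0.0, -62.545, 0.049, -39.16, 0.016, 0.01, -0.0], 'tcp_pos': [0.232, -0.58, 0.231], 'tool_rot': [[0.928, 0.372, -0.001], [0.372, -0.928, 0.001], [-0.0, -0.001, -1.0]], 'force': [-0.075, -0.467, -0.211], 'moment': [-0.069, 0.008, -0.053], 'grasp_force': 0.0, 'grip_width': 0.085}
scene {'intrinsics': [[511.8128, 0.0, 304.484], [0.0, 511.8128, 203.3833], [0.0, 0.0, 1.0]], 'xyz': [0.9748, -0.5345, 1.0241], 'orientation': [[0.7496, -0.532, 0.3937], [0.6617, 0.6138, -0.4305], [-0.0127, 0.5833, 0.8122]]}
side {'intrinsics': [[411.9925, 0.0, 325.1568], [0.0, 411.9925, 198.3195], [0.0, 0.0, 1.0]], 'xyz': [-0.0437, 0.5246, 0.604], 'orientation': [[-0.692, 0.4327, -0.5779], [-0.7218, -0.4024, 0.563], [0.011, 0.8068, 0.5908]]}
wrist {'intrinsics': [[309.7069, 0.0, 321.8927], [0.0, 309.7069, 204.7624], [0.0, 0.0, 1.0]], 'xyz': [0.2951, -0.5555, 0.3728], 'orientation': [[0.3716, 0.8945, 0.2486], [-0.9284, 0.3584, 0.0981], [-0.0013, -0.2673, 0.9636]]}
```

View pics/scene0.png

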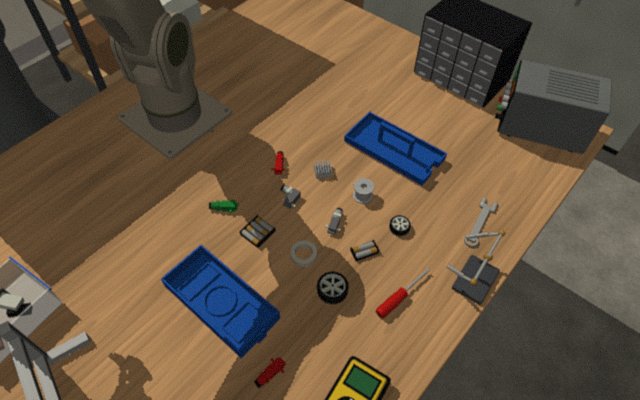

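View pics/side0.png

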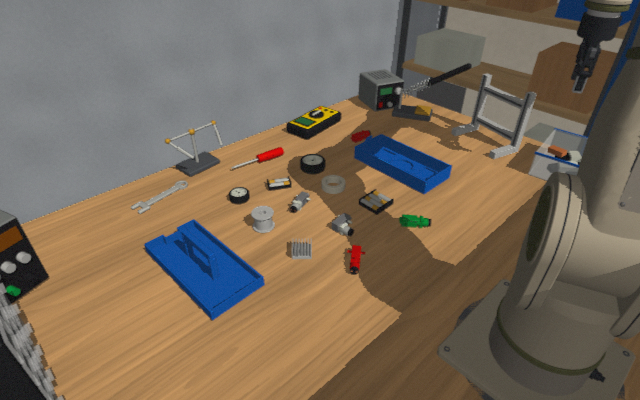

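Scene view: the kit tray with moulded pockets is at (220,300) and the top tray with its handle at (395,147). Candidate pairs:
- Grey motors at (290,195) and (336,221).
- Wheels at (400,225), small, and (333,288), large.
- Holders at (364,250), two cells, and (258,231), four cells.

The side view shows the same things. I'll confirm them in an enlarged crop.

```bash
cat > h.py <<'E'
import numpy as np,cv2
from cell import arm
def ray(n,uv,c=None):
    c=c or arm.get_calibration(n);K=np.array(c["intrinsics"]);R=np.array(c["orientation"])
    uv=np.atleast_2d(np.array(uv,float));a=(uv-K[:2,2])/K[0,0]
    if n=="wrist":
        r=np.linalg.norm(a,axis=1,keepdims=True)+1e-12;d=np.hstack([a/r*np.sin(r),np.cos(r)])
    else: d=np.hstack([a,np.ones((len(a),1))])
    d=d*[1,-1,-1]@R.T
    return np.array(c["xyz"]),d/np.linalg.norm(d,axis=1,keepdims=True)
def plane(n,uv,z,c=None):
    o,d=ray(n,uv,c);return (o+d*((z-o[2])/d[:,2])[:,None])[:,:2]
def tri(rays):
    A=0;b=0
    for o,d in rays:
        d=np.ravel(d);P=np.eye(3)-np.outer(d,d);A=A+P;b=b+P@o
    p=np.linalg.solve(A,b);return p,[np.linalg.norm((np.eye(3)-np.outer(np.ravel(d),np.ravel(d)))@(p-o)) for o,d in rays]
def proj(n,P,c=None):
    c=c or arm.get_calibration(n);K=np.array(c["intrinsics"])
    q=(np.atleast_2d(P)-c["xyz"])@np.array(c["orientation"])*[1,-1,-1]
    if n=="wrist":
        r=np.linalg.norm(q[:,:2],axis=1,keepdims=True)+1e-12;a=q[:,:2]/r*np.arctan2(r,q[:,2:])
    else: a=q[:,:2]/q[:,2:]
    return a*K[0,0]+K[:2,2]
def save(n,f):
    c=arm.get_calibration(n);I=arm.read_camera(n)[:,:,::-1].copy();cv2.imwrite(f,I);return I,c
def blobs(I,lo,hi,amin=20):
    m=cv2.inRange(cv2.cvtColor(I,cv2.COLOR_BGR2HSV),np.array(lo),np.array(hi))
    return [c for c in cv2.findContours(m,cv2.RETR_EXTERNAL,cv2.CHAIN_APPROX_NONE)[0] if cv2.contourArea(c)>amin]
E
python3 - <<'E'
from h import *
I=cv2.imread("pics/scene0.png")
cv2.imwrite("pics/crop1.png",cv2.resize(I[165:300,240:440],None,fx=4,fy=4,interpolation=cv2.INTER_CUBIC))
for n in("scene","side"):
    I=cv2.imread(f"pics/{n}0.png")
    for c in blobs(I,(105,120,40),(125,255,255),500):
        r=cv2.minAreaRect(c);p=cv2.boxPoints(r);print(n,r[0],p.round().tolist(),plane(n,p,.038).round(3).tolist())
for n,d in(("scene",dict(gm=(336,221),am=(290,195),sw=(400,225),lw=(333,288),h2=(364,250),h4=(258,231))),("side",dict(gm=(300,202),am=(343,224),sw=(239,195),lw=(313,163),h2=(279,184),h4=(376,201)))):
    for k,v in d.items():print(n,k,plane(n,v,.012).round(3))
E
```

```text
scene (221.5235595703125, 298.0223083496094) [[160.0, 280.0], [200.0, 237.0], [283.0, 316.0], [243.0, 359.0]] [[0.396, -0.368], [0.381, -0.238], [0.652, -0.253], [0.652, -0.37]]
scene (394.3384704589844, 146.4076690673828) [[342.0, 140.0], [362.0, 105.0], [446.0, 153.0], [427.0, 188.0]] [[0.436, 0.206], [0.396, 0.341], [0.665, 0.341], [0.689, 0.217]]
side (204.29368591308594, 263.7162780761719) [[142.0, 247.0], [189.0, 201.0], [267.0, 281.0], [219.0, 326.0]] [[0.64, 0.365], [0.714, 0.22], [0.399, 0.239], [0.373, 0.356]]
side (401.0509338378906, 162.9979248046875) [[349.0, 160.0], [364.0, 126.0], [453.0, 166.0], [438.0, 200.0]] [[0.592, -0.182], [0.698, -0.361], [0.385, -0.359], [0.328, -0.203]]
scene gm [[0.575 0.012]]
scene am [[ 0.44  -0.002]]
scene sw [[0.696 0.102]]
scene lw [[ 0.681 -0.127]]
scene h2 [[ 0.673 -0.007]]
scene h4 [[ 0.455 -0.129]]
side gm [[0.566 0.015]]
side am [[ 0.438 -0.002]]
side sw [[0.689 0.105]]
side lw [[ 0.677 -0.129]]
side h2 [[0.66  0.004]]
side h4 [[ 0.444 -0.122]]
```

View pics/crop1.png

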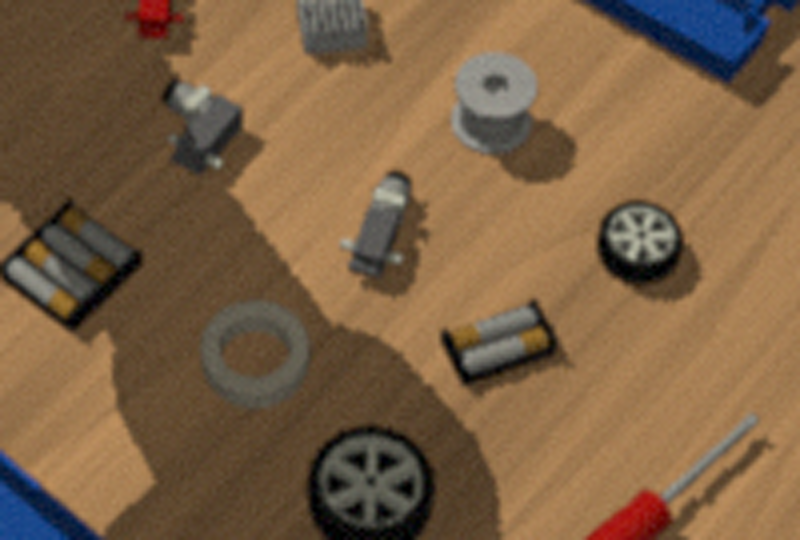

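The crop confirms the picks:
- (336,221) is the straight gearmotor, since its can is in line with the gearbox. (290,195) is the L-shaped motor.
- (400,225) is the small wheel.
- (364,250) is the two-cell holder.

Next I move the wrist camera over the kit tray.

>>> drive_tool --increments '[{"dp": [0.766, -0.447, -0.175], "rot": [0, 0, 0.254]}, {"dp": [0.766, -0.447, -0.175], "rot": [0, 0, 0.254]}, {"dp": [0.766, -0.447, -0.175], "rot": [0, 0, 0.254]}, {"dp": [0.766, -0.447, -0.175], "rot": [0, 0, 0.254]}, {"dp": [0.766, -0.447, -0.175], "rot": [0, 0, 0.254]}, {"dp": [0.766, -0.447, -0.175], "rot": [0, 0, 0.254]}, {"dp": [0.766, -0.447, -0.175], "rot": [0, 0, 0.254]}]'

```text
time: 0.73
tcp_pos: [0.3421, -0.4395, 0.2665]
tool_rot: [[1.0, 0.002, 0.0], [0.002, -1.0, -0.0], [0.0, 0.0, -1.0]]
force: [-0.6, -0.2, 0.0]
grip_width: 0.0852
grasp_force: 0.0
```

>>> drive_tool --increments '[{"dp": [0.545, -0.7, -0.175], "rot": [0, 0, 0]}, {"dp": [0.545, -0.7, -0.175], "rot": [0, 0, 0]}, {"dp": [0.545, -0.7, -0.175], "rot": [0, 0, 0]}, {"dp": [0.545, -0.7, -0.175], "rot": [0, 0, 0]}, {"dp": [0.545, -0.7, -0.175], "rot": [0, 0, 0]}, {"dp": [0.545, -0.7, -0.175], "rot": [0, 0, 0]}, {"dp": [0.545, -0.7, -0.175], "rot": [0, 0, 0]}, {"dp": [0.545, -0.7, -0.175], "rot": [0, 0, 0]}]'

```text
time: 1.4
tcp_pos: [0.449, -0.3023, 0.3006]
tool_rot: [[1.0, -0.003, -0.001], [-0.003, -1.0, -0.0], [-0.001, 0.0, -1.0]]
force: [-0.9, -0.3, -0.7]
grip_width: 0.0855
grasp_force: 0.0
```

Run:
```python
from h import *
import pickle
s=arm.state();print(s["time"],s["tcp_pos"],np.round(s["tool_rot"],3).tolist())
I,c=save("wrist","pics/w1.png");pickle.dump(c,open("w1.pkl","wb"))
```

```text
1.4 [ 0.4489798  -0.30227662  0.30064612] [[1.0, -0.003, -0.001], [-0.003, -1.0, -0.0], [-0.001, 0.0, -1.0]]
```

View pics/w1.png

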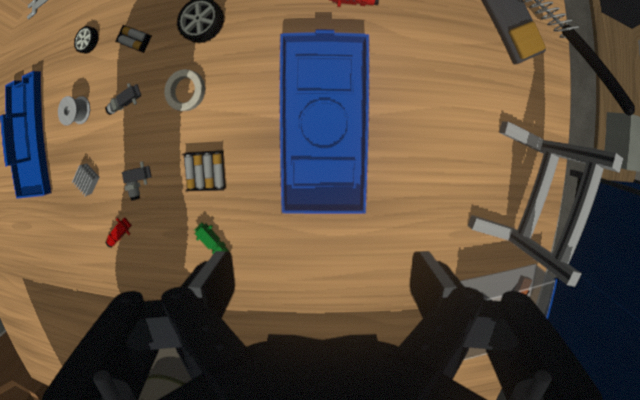

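The wrist view from above shows the kit tray with rim corners at (281,33), (369,33), (366,213) and (281,212). Its round pocket is at (324,122), the motor pocket at (323,170) and the holder pocket at (324,72). The parts are at upper left: wheel (86,39), two-cell holder (134,38), gearmotor (122,98). I'll move towards the parts and take pictures along the way.

>>> drive_tool --increments '[{"dp": [0.28, -0.9, 0], "rot": [0, 0, 0]}, {"dp": [0.28, -0.9, 0], "rot": [0, 0, 0]}, {"dp": [0.28, -0.9, 0], "rot": [0, 0, 0]}, {"dp": [0.28, -0.9, 0], "rot": [0, 0, 0]}, {"dp": [0.28, -0.9, 0], "rot": [0, 0, 0]}, {"dp": [0.28, -0.9, 0], "rot": [0, 0, 0]}, {"dp": [0.28, -0.9, 0], "rot": [0, 0, 0]}, {"dp": [0.28, -0.9, 0], "rot": [0, 0, 0]}]'

```text
time: 2.12
tcp_pos: [0.5058, -0.1225, 0.301]
tool_rot: [[1.0, -0.003, -0.001], [-0.003, -1.0, -0.001], [-0.001, 0.001, -1.0]]
force: [0.2, 0.5, -1.3]
grip_width: 0.0857
grasp_force: 0.0
```

Run:
```python
from h import *
import pickle
I,c=save("wrist","pics/w2.png");pickle.dump(c,open("w2.pkl","wb"))
```

>>> drive_tool --increments '[{"dp": [0.28, -0.9, 0.2], "rot": [0, 0, 0]}, {"dp": [0.28, -0.9, 0.2], "rot": [0, 0, 0]}, {"dp": [0.28, -0.9, 0.2], "rot": [0, 0, 0]}, {"dp": [0.28, -0.9, 0.2], "rot": [0, 0, 0]}, {"dp": [0.28, -0.9, 0.2], "rot": [0, 0, 0]}, {"dp": [0.28, -0.9, 0.2], "rot": [0, 0, 0]}, {"dp": [0.28, -0.9, 0.2], "rot": [0, 0, 0]}, {"dp": [0.28, -0.9, 0.2], "rot": [0, 0, 0]}]'

```text
time: 2.83
tcp_pos: [0.5626, 0.0573, 0.2611]
tool_rot: [[1.0, -0.003, -0.0], [-0.003, -1.0, -0.001], [-0.0, 0.001, -1.0]]
force: [-0.2, -0.1, 0.2]
grip_width: 0.0853
grasp_force: 0.0
```

Run:
```python
from h import *
import pickle
I,c=save("wrist","pics/w3.png");pickle.dump(c,open("w3.pkl","wb"))
print(arm.state()["tcp_pos"])
for i in(1,2,3):
    I=cv2.imread(f"pics/w{i}.png")
    for q in blobs(I,(105,120,40),(125,255,255),1500):
        r=cv2.minAreaRect(q);print(i,np.round(r[0]),cv2.boxPoints(r).round().tolist(),cv2.approxPolyDP(q,6,True)[:,0].tolist())
J=cv2.imread("pics/w3.png");cv2.imwrite("pics/crop2.png",cv2.resize(J[60:260,120:420],None,fx=2.6,fy=2.6,interpolation=cv2.INTER_CUBIC))
```

```text
[0.56261381 0.05711115 0.26133582]
1 [ 23. 134.] [[-4.0, 74.0], [39.0, 70.0], [50.0, 194.0], [7.0, 198.0]] [[33, 71], [6, 85], [0, 116], [17, 197], [49, 191]]
1 [324. 121.] [[280.0, 30.0], [368.0, 30.0], [368.0, 212.0], [280.0, 212.0]] [[282, 34], [282, 210], [364, 212], [367, 35]]
2 [ 84. 156.] [[49.0, 87.0], [102.0, 81.0], [119.0, 224.0], [66.0, 230.0]] [[102, 83], [53, 96], [71, 225], [118, 221]]
2 [449. 164.] [[406.0, 248.0], [416.0, 77.0], [491.0, 81.0], [481.0, 252.0]] [[417, 78], [407, 247], [474, 246], [489, 88]]
3 [552. 211.] [[512.0, 285.0], [540.0, 128.0], [591.0, 137.0], [564.0, 294.0]] [[587, 139], [539, 132], [513, 285], [561, 278]]
3 [157. 191.] [[110.0, 109.0], [184.0, 100.0], [205.0, 272.0], [130.0, 281.0]] [[178, 101], [153, 105], [145, 116], [133, 109], [112, 114], [139, 271], [191, 274], [203, 260]]
```

View pics/w3.png

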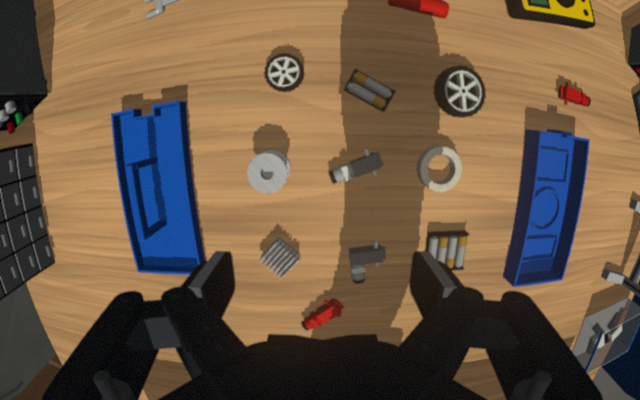

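View 3 shows the gearmotor at (357,166), the two-cell holder at (370,90), the small wheel at (284,71) and the top tray at (157,190). The top tray's notch is at (145,110). I'll measure them across views w1 to w3.

```bash
cat > m.py <<'E'
from h import *
import pickle
C={i:pickle.load(open(f"w{i}.pkl","rb")) for i in(1,2,3)}
W={i:cv2.imread(f"pics/w{i}.png") for i in(1,2,3)}
def sil(I,uv,rad=34,amin=60):
    h=cv2.cvtColor(I,cv2.COLOR_BGR2HSV);m=((h[:,:,1]<85)|(h[:,:,2]<38)).astype(np.uint8)*255
    k=np.zeros_like(m);cv2.circle(k,tuple(int(round(a)) for a in uv),rad,255,-1);m&=k
    m=cv2.morphologyEx(m,cv2.MORPH_CLOSE,np.ones((3,3)))
    cs=[c for c in cv2.findContours(m,cv2.RETR_EXTERNAL,cv2.CHAIN_APPROX_NONE)[0] if cv2.contourArea(c)>amin]
    return min(cs,key=lambda c:np.linalg.norm(c[:,0].mean(0)-uv))
def rect(P):
    r=cv2.minAreaRect((P*1000).astype(np.float32));b=cv2.boxPoints(r);e=[b[1]-b[0],b[2]-b[1]];l=max(e,key=np.linalg.norm)
    return np.round(r[0],1),np.round(sorted(r[1]),1),round(np.degrees(np.arctan2(l[1],l[0]))%180,1)
E
python3 - <<'E'
from m import *
for k,uv,zt in(("gm",(357,166),.022),("h2",(370,90),.016),("sw",(284,71),.02)):
    P0=np.r_[plane("wrist",uv,.01,C[3])[0],.01];R=[]
    for n,I,c in[("wrist",W[i],C[i]) for i in(1,2,3)]+[(n,cv2.imread(f"pics/{n}0.png"),arm.get_calibration(n)) for n in("scene","side")]:
        try:
            q=sil(I,proj(n,P0,c)[0],34 if I is W[3] else 24,40)
            M=cv2.moments(cv2.convexHull(q));u=(M["m10"]/M["m00"],M["m01"]/M["m00"])
            if I is not W[1]:R.append(ray(n,u,c))
            print(k,n,np.round(u,1),rect(plane(n,q[:,0],zt,c)))
        except Exception as e:print(k,n,"x",e)
    p,res=tri(R);print(k,p.round(4),np.round(res,4))
p,r=tri([ray("wrist",(367,35),C[1]),ray("wrist",(489,88),C[2]),ray("wrist",(587,139),C[3])]);print("kit +x-y",p,r)
p,r=tri([ray("wrist",(364,212),C[1]),ray("wrist",(474,246),C[2]),ray("wrist",(561,278),C[3])]);print("kit -x-y",p,r)
q=max(blobs(W[1],(105,120,40),(125,255,255),1500),key=cv2.contourArea)[:,0]
for z in(.034,.038):print("kit",rect(plane("wrist",q,z,C[1])))
E
```

```text
gm wrist [124.   98.4] (array([573.5,   7.1]), array([37.4, 72.3]), np.float32(100.6))
gm wrist [228.6 124.4] (array([568.4,   7. ]), array([36.1, 67.2]), np.float32(122.7))
gm wrist [358.1 166.7] (array([576.3,  14.2]), array([36.9, 66.1]), np.float32(100.8))
gm scene [334.5 222. ] (array([579.9,   6.9]), array([37. , 71.7]), np.float32(102.0))
gm side [299.8 201. ] (array([560. ,  24.2]), array([37.6, 80.4]), np.float32(107.1))
gm [0.5723 0.0099 0.0089] [0.0003 0.0005 0.0003 0.0002]
h2 wrist [133.4  38.3] (array([668.4,  -8.9]), array([29.5, 65.3]), np.float32(62.6))
h2 wrist [237.1  56.2] (array([669.9,  -5.1]), array([29.6, 59.4]), np.float32(63.2))
h2 wrist [369.2  89.7] (array([670.4,  -2.3]), array([29.9, 55.3]), np.float32(61.9))
h2 scene [364.6 250.4] (array([676.1,  -8.9]), array([35. , 59.6]), np.float32(64.1))
h2 side [278.9 183.4] (array([659.2,   4.7]), array([45.2, 57.7]), np.float32(63.0))
h2 [ 0.6719 -0.0035  0.0048] [0.0009 0.0005 0.0009 0.0009]
sw wrist [85.7 39.2] (array([690.1,  95.1]), array([44.2, 60. ]), np.float32(65.0))
sw wrist [170.1  50.3] (array([691.3,  98.6]), array([44.9, 52.5]), np.float32(64.2))
sw wrist [283.4  71.5] (array([693.3, 104. ]), array([42.4, 42.5]), np.float32(150.7))
sw scene [399.6 225.3] (array([697.6,  96. ]), array([44.2, 54.3]), np.float32(125.9))
sw side [238.6 194.9] (array([680.9, 110.7]), array([45. , 67.7]), np.float32(154.7))
sw [0.6944 0.1039 0.0086] [0.0003 0.0008 0.0006 0.0005]
kit +x-y [ 0.63381364 -0.36294815  0.0334146 ] [np.float64(0.0005973712731340892), np.float64(0.0009654210383597425), np.float64(0.00047417226875907654)]
kit -x-y [ 0.39273701 -0.36102393  0.03447624] [np.float64(0.00027177184586616565), np.float64(0.0005555650822447209), np.float64(0.0008160723061576996)]
kit (array([ 516.2, -305.5]), array([115.2, 247.8]), np.float32(179.6))
kit (array([ 516.2, -305.5]), array([114.1, 245.4]), np.float32(179.6))
```

Run:
```python
from m import *
print(np.round(arm.state()["qpos"],3))
q=sil(W[3],(357,166));P=plane("wrist",q[:,0],.016,C[3])*1000
m=cv2.moments(P.astype(np.float32).reshape(-1,1,2));print(np.degrees(.5*np.arctan2(2*m["mu11"],m["mu20"]-m["mu02"])))
```

```text
[ 0.292  0.232 -0.557  1.553  0.125  1.392 -1.85 ]
-67.61751526419907
```

>>> drive_tool --increments '[{"dp": [0.05, 0.236, 0.6], "rot": [0, 0, 0.884]}, {"dp": [0.05, 0.236, 0.6], "rot": [0, 0, 0.884]}, {"dp": [0.05, 0.236, 0.6], "rot": [0, 0, 0.884]}, {"dp": [0.05, 0.236, 0.6], "rot": [0, 0, 0.884]}, {"dp": [0.05, 0.236, 0.6], "rot": [0, 0, 0.884]}, {"dp": [0.05, 0.236, 0.6], "rot": [0, 0, 0.884]}, {"dp": [0.05, 0.236, 0.6], "rot": [0, 0, 0.884]}, {"dp": [0.05, 0.236, 0.6], "rot": [0, 0, 0.884]}, {"dp": [0.05, 0.236, 0.6], "rot": [0, 0, 0.884]}, {"dp": [0.05, 0.236, 0.6], "rot": [0, 0, 0.884]}, {"dp": [0.05, 0.236, 0.6], "rot": [0, 0, 0.884]}, {"dp": [0.05, 0.236, 0.6], "rot": [0, 0, 0.884]}]' --jaw 0.65

```text
time: 3.88
tcp_pos: [0.5692, 0.0084, 0.133]
tool_rot: [[0.478, -0.878, -0.031], [-0.878, -0.478, -0.001], [-0.014, 0.028, -1.0]]
force: [-0.2, 0.3, -2.4]
grip_width: 0.0552
grasp_force: 0.0
```

Run:
```python
from m import *
s=arm.state();print(s["tcp_pos"],np.round(s["tool_rot"],3).tolist(),np.round(s["qpos"],2))
I,c=save("wrist","pics/w4.png")
uv=proj("wrist",(.5723,.0099,.011),c)[0];print(uv)
q=sil(I,uv,75,300);print(cv2.boundingRect(q))
for z in(.011,.016,.022):
    P=plane("wrist",q[:,0],z,c)*1000;m=cv2.moments(P.astype(np.float32).reshape(-1,1,2));print(np.degrees(.5*np.arctan2(2*m["mu11"],m["mu20"]-m["mu02"])),rect(P/1000))
x,y=np.round(uv).astype(int);cv2.drawContours(I,[q],-1,(0,0,255),1);cv2.imwrite("pics/w4c.png",cv2.resize(I[y-80:y+80,x-110:x+110],None,fx=3,fy=3))
```

```text
[0.56917892 0.00840811 0.13301922] [[0.478, -0.878, -0.031], [-0.878, -0.478, -0.001], [-0.014, 0.028, -1.0]] [-0.53  0.33  0.52  1.73 -0.18  1.16 -2.59]
[313.94457443 197.05913036]
(295, 161, 43, 79)
-68.22783941078936 (array([568.6,  12.3]), array([36.5, 71.9]), np.float32(119.2))
-68.22783864852377 (array([569.3,  11.1]), array([35.8, 70.6]), np.float32(119.2))
-68.227840777542 (array([570.2,   9.6]), array([34.9, 68.9]), np.float32(119.2))
```

View pics/w4c.png

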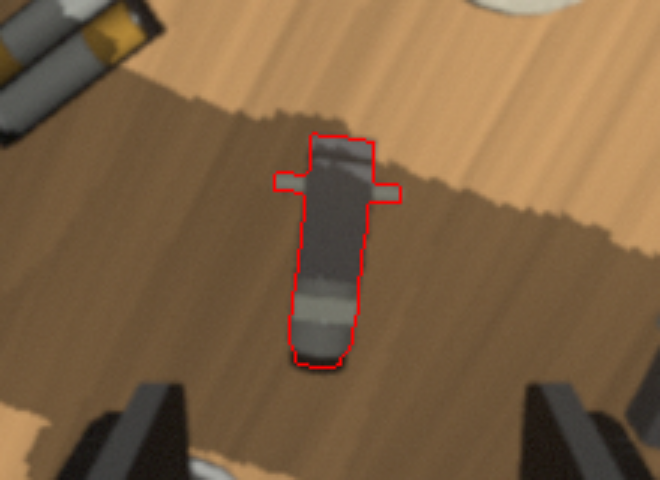

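The crop shows the straight gearmotor with its gearbox and axle at the top, towards -y, and the can at the bottom. Its yaw is about 112°. Joint 7 has reached its range limit, so I'll turn the tool the other way.

>>> drive_tool --increments '[{"dp": [0, 0, 0], "rot": [0, 0, -1]}, {"dp": [0, 0, 0], "rot": [0, 0, -1]}, {"dp": [0, 0, 0], "rot": [0, 0, -1]}, {"dp": [0, 0, 0], "rot": [0, 0, -1]}, {"dp": [0, 0, 0], "rot": [0, 0, -1]}, {"dp": [0, 0, 0], "rot": [0, 0, -1]}, {"dp": [0, 0, 0], "rot": [0, 0, -1]}, {"dp": [0, 0, 0], "rot": [0, 0, -1]}, {"dp": [0, 0, 0], "rot": [0, 0, -1]}, {"dp": [0, 0, 0], "rot": [0, 0, -1]}, {"dp": [0, 0, 0], "rot": [0, 0, -1]}, {"dp": [0, 0, 0], "rot": [0, 0, -1]}]'

```text
time: 4.93
tcp_pos: [0.5692, 0.0089, 0.1326]
tool_rot: [[0.905, 0.424, -0.032], [0.424, -0.906, -0.001], [-0.029, -0.013, -0.999]]
force: [-0.6, -0.1, -0.3]
grip_width: 0.0555
grasp_force: 0.0
```

```bash
cat >> h.py <<'E'
from scipy.spatial.transform import Rotation as Ro
def go(p,yaw):
    "shares for drive_tool: TCP to p, tool y at world angle yaw (deg), pointing down"
    s=arm.state();R=np.array(s["tool_rot"]);a=np.radians(yaw)
    y=np.array([np.cos(a),np.sin(a),0]);z=np.array([0,0,-1.]);T=np.c_[np.cross(y,z),y,z]
    print("t",round(s["time"],2),"tcp",np.round(s["tcp_pos"],4),"yaw",round(np.degrees(np.arctan2(R[1,1],R[0,1])),1),"q",np.round(s["qpos"],2))
    print("dp",(R.T@(np.array(p)-s["tcp_pos"])/.2).round(3),"rot",(Ro.from_matrix(R.T@T).as_rotvec()/1.5).round(3))
E
python3 - <<'E'
from h import *
go((.5705,.010,.13),22)
E
```

```text
t 4.93 tcp [0.5692 0.0089 0.1326] yaw -64.9 q [-0.33  0.31  0.28  1.72 -0.09  1.16 -1.15]
dp [ 0.009 -0.002  0.013] rot [-0.022  0.009 -1.011]
```

>>> drive_tool --increments '[{"dp": [0.009, -0.002, 0.013], "rot": [-0.022, 0.009, -1]}, {"dp": [0.009, -0.002, 0.013], "rot": [-0.022, 0.009, -1]}, {"dp": [0.009, -0.002, 0.013], "rot": [-0.022, 0.009, -1]}, {"dp": [0.009, -0.002, 0.013], "rot": [-0.022, 0.009, -1]}, {"dp": [0.009, -0.002, 0.013], "rot": [-0.022, 0.009, -1]}, {"dp": [0.009, -0.002, 0.013], "rot": [-0.022, 0.009, -1]}, {"dp": [0.009, -0.002, 0.013], "rot": [-0.022, 0.009, -1]}, {"dp": [0.009, -0.002, 0.013], "rot": [-0.022, 0.009, -1]}, {"dp": [0.009, -0.002, 0.013], "rot": [-0.022, 0.009, -1]}, {"dp": [0.009, -0.002, 0.013], "rot": [-0.022, 0.009, -1]}, {"dp": [0.009, -0.002, 0.013], "rot": [-0.022, 0.009, -1]}, {"dp": [0.009, -0.002, 0.013], "rot": [-0.022, 0.009, -1]}]'

```text
time: 5.93
tcp_pos: [0.5706, 0.01, 0.1301]
tool_rot: [[-0.359, 0.933, 0.001], [0.933, 0.359, -0.001], [-0.001, 0.001, -1.0]]
force: [-0.3, -0.0, 0.7]
grip_width: 0.0555
grasp_force: 0.0
```

Run:
```python
from m import *
I,c=save("wrist","pics/w5.png")
uv=proj("wrist",(.570,.0105,.011),c)[0]
q=sil(I,uv,75,300)
P=plane("wrist",q[:,0],.011,c)*1000;m=cv2.moments(P.astype(np.float32).reshape(-1,1,2));a=.5*np.arctan2(2*m["mu11"],m["mu20"]-m["mu02"])
for z in (.011,.018):
    P=plane("wrist",q[:,0],z,c)*1000;u=np.array([np.cos(a),np.sin(a)]);v=np.array([-u[1],u[0]]);pu=P@u;pv=P@v
    s=pu-pu.min();w=pv[(s>12 if u[1]>0 else s<1e9)]
    core=pv[np.abs(pu-(pu.min()+pu.max())/2)<10]
    ctr=u*(pu.min()+pu.max())/2+v*(core.min()+core.max())/2
    print(z,"yaw",np.degrees(a)%180,"len",np.ptp(pu),"wid",np.ptp(core),"ctr",ctr)
go((ctr[0]/1000,ctr[1]/1000,.05),np.degrees(a)%180-90)
x,y=np.round(uv).astype(int);cv2.drawContours(I,[q],-1,(0,0,255),1);cv2.imwrite("pics/w5c.png",cv2.resize(I[y-80:y+110,x-130:x+130],None,fx=3,fy=3))
```

```text
0.011 yaw 111.92118106006978 len 64.37532466894942 wid 19.00148285960347 ctr [571.55014741  10.52175562]
0.018 yaw 111.92118106006978 len 62.650066596852355 wid 18.49774058660671 ctr [570.86959553  12.19361983]
t 5.98 tcp [0.5706 0.0099 0.1301] yaw 21.6 q [-0.16  0.29  0.07  1.74 -0.02  1.11  0.29]
dp [0.011 0.005 0.4  ] rot [ 0.     0.001 -0.004]
```

View pics/w5c.png

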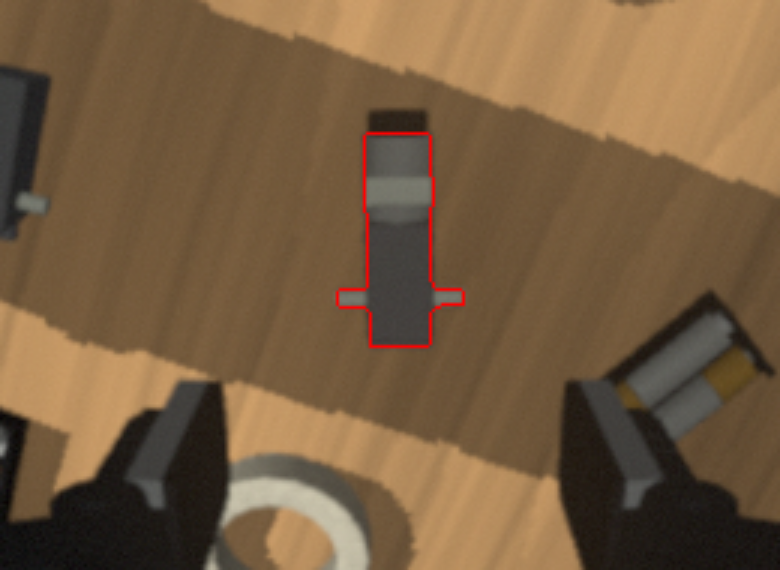

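The gearmotor is clear at centre, and its black end cap at (397,120) adds about 6 mm beyond the mask. I'll allow for that, descend and grip.

>>> drive_tool --increments '[{"dp": [0.018, 0.005, 0.2], "rot": [0, 0, 0]}, {"dp": [0.018, 0.005, 0.4], "rot": [0, 0, 0]}, {"dp": [0.018, 0.005, 0.53], "rot": [0, 0, 0]}, {"dp": [0.018, 0.005, 0.59], "rot": [0, 0, 0]}, {"dp": [0.018, 0.005, 0.63], "rot": [0, 0, 0]}, {"dp": [0.018, 0.005, 0.63], "rot": [0, 0, 0]}]'

```text
time: 6.48
tcp_pos: [0.5698, 0.0147, 0.0029]
tool_rot: [[-0.353, 0.936, -0.001], [0.936, 0.353, -0.001], [-0.0, -0.002, -1.0]]
force: [0.2, -0.1, -0.7]
grip_width: 0.0554
grasp_force: 0.0
```

>>> drive_tool --increments '[{"dp": [0, 0, 0], "rot": [0, 0, 0]}, {"dp": [0, 0, 0], "rot": [0, 0, 0]}, {"dp": [0, 0, 0], "rot": [0, 0, 0]}, {"dp": [0, 0, 0], "rot": [0, 0, 0]}, {"dp": [0, 0, 0], "rot": [0, 0, 0]}, {"dp": [0, 0, 0], "rot": [0, 0, 0]}, {"dp": [0, 0, 0], "rot": [0, 0, 0]}, {"dp": [0, 0, 0], "rot": [0, 0, 0]}]' --jaw 0 --squeeze 30

```text
time: 7.15
tcp_pos: [0.5713, 0.0155, 0.0051]
tool_rot: [[-0.354, 0.935, 0.002], [0.935, 0.354, -0.001], [-0.002, 0.002, -1.0]]
force: [-1.6, -0.5, 7.6]
grip_width: 0.0184
grasp_force: 30.2
```

>>> drive_tool --increments '[{"dp": [0, 0, -0.05], "rot": [0, 0, 0]}, {"dp": [0, 0, -0.15], "rot": [0, 0, 0]}, {"dp": [0, 0, -0.3], "rot": [0, 0, 0]}, {"dp": [0, 0, -0.45], "rot": [0, 0, 0]}, {"dp": [0, 0, -0.6], "rot": [0, 0, 0.1]}, {"dp": [0, 0, -0.65], "rot": [0, 0, 0.2]}, {"dp": [0, 0, -0.65], "rot": [0, 0, 0.26]}, {"dp": [0, 0, -0.65], "rot": [0, 0, 0.26]}]'

```text
time: 7.82
tcp_pos: [0.5707, 0.0157, 0.1353]
tool_rot: [[0.034, 0.999, 0.002], [0.999, -0.034, -0.001], [-0.0, 0.002, -1.0]]
force: [-0.2, -1.4, -1.8]
grip_width: 0.0178
grasp_force: 29.4
```

Run:
```python
from m import *
# kit tray frame: refine from view 1 with line fits on rim (z=.038 & .034)
q=max(blobs(W[1],(105,120,40),(125,255,255),1500),key=cv2.contourArea)[:,0]
for z in(.034,.038):
    P=plane("wrist",q,z,C[1])*1000;c=np.array([515.,-305.5])
    d=P-c;L=[]
    for ax,sg,h in((0,1,122),(0,-1,122),(1,1,58),(1,-1,58)):
        k=(np.abs(d[:,ax]*sg-h)<5)&(np.abs(d[:,1-ax])<(45 if ax==0 else 100))
        if ax==0 and sg==1:k&=np.abs(d[:,1])>18
        vx,vy,x0,y0=cv2.fitLine(P[k].astype(np.float32),cv2.DIST_HUBER,0,.01,.01).ravel();print(z,ax,sg,"ang",round(np.degrees(np.arctan(vy/vx) if ax else np.arctan(-vx/vy)),2),"at",round(float(np.median(P[k][:,ax])),1))
go((.446,-.305,.12),0)
```

```text
0.034 0 1 ang -1.03 at 635.9
0.034 0 -1 ang -0.19 at 392.6
0.034 1 1 ang -0.54 at -248.8
0.034 1 -1 ang -0.15 at -362.1
0.038 0 1 ang -1.04 at 634.7
0.038 0 -1 ang -0.19 at 393.8
0.038 1 1 ang -0.53 at -249.3
0.038 1 -1 ang -0.3 at -361.5
t 7.82 tcp [0.5707 0.0157 0.1353] yaw -1.9 q [-0.22  0.28  0.13  1.74 -0.04  1.12 -0.11]
dp [-1.623 -0.569  0.076] rot [ 0.002  0.    -0.022]
```

>>> drive_tool --increments '[{"dp": [-0.808, -0.294, 0], "rot": [0, 0, -0.017]}, {"dp": [-0.808, -0.294, 0], "rot": [0, 0, -0.017]}, {"dp": [-0.808, -0.294, 0], "rot": [0, 0, -0.017]}, {"dp": [-0.808, -0.294, 0], "rot": [0, 0, -0.017]}, {"dp": [-0.808, -0.294, 0], "rot": [0, 0, -0.017]}, {"dp": [-0.808, -0.294, 0], "rot": [0, 0, -0.017]}]'

```text
time: 8.32
tcp_pos: [0.5052, -0.1478, 0.1337]
tool_rot: [[0.005, 1.0, -0.001], [1.0, -0.005, -0.002], [-0.002, -0.001, -1.0]]
force: [0.1, 0.6, -0.1]
grip_width: 0.0183
grasp_force: 29.4
```

>>> drive_tool --increments '[{"dp": [-0.808, -0.294, 0], "rot": [0, 0, 0]}, {"dp": [-0.808, -0.294, 0], "rot": [0, 0, 0]}, {"dp": [-0.808, -0.294, 0], "rot": [0, 0, 0]}, {"dp": [-0.808, -0.294, 0], "rot": [0, 0, 0]}, {"dp": [-0.808, -0.294, 0], "rot": [0, 0, 0]}, {"dp": [-0.808, -0.294, 0], "rot": [0, 0, 0]}]'

```text
time: 8.82
tcp_pos: [0.4466, -0.3079, 0.1337]
tool_rot: [[0.004, 1.0, -0.001], [1.0, -0.004, -0.001], [-0.001, -0.001, -1.0]]
force: [-0.1, -0.2, -0.3]
grip_width: 0.0184
grasp_force: 29.4
```

Run:
```python
from h import *
go((.4423,-.3034,.0095),-.4)
I,c=save("wrist","pics/w6.png");import pickle;pickle.dump(c,open("w6.pkl","wb"))
```

```text
t 8.82 tcp [ 0.4466 -0.3079  0.1337] yaw -0.2 q [ 0.21  0.23  0.35  1.82 -0.09  1.11  0.59]
dp [ 0.024 -0.021  0.621] rot [-0.001  0.001  0.002]
```

View pics/w6.png

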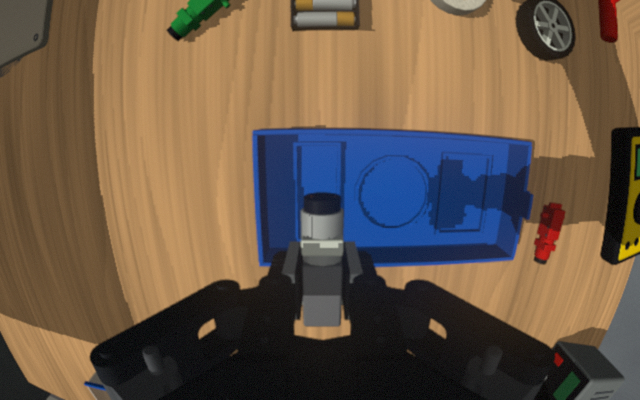

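The motor is held over the tray. I can see the motor pocket's ribs at columns 294–343, the wheel ring at (393,191), and the holder pocket spanning 437–492 × 152–231. I'll check their positions.

Run:
```python
from h import *
import pickle
c=pickle.load(open("w6.pkl","rb"))
for k,p in dict(motor=[(294,142),(342,142),(294,200),(343,200)],wheel=[(393,191),(358,191),(429,191),(393,155),(393,228)],holder=[(442,152),(492,154),(486,233),(436,230)]).items():
    for z in(.004,.009):print(k,z,(plane("wrist",p,z,c)*1000).round(1).tolist())
```

```text
motor 0.004 [[422.3, -259.3], [464.3, -259.5], [421.1, -311.8], [465.7, -312.0]]
motor 0.009 [[422.7, -258.9], [464.0, -259.2], [421.6, -310.5], [465.3, -310.7]]
wheel 0.004 [[511.7, -303.6], [479.2, -303.6], [546.9, -303.4], [510.2, -270.5], [513.9, -339.6]]
wheel 0.009 [[510.5, -302.4], [478.6, -302.5], [545.1, -302.3], [509.1, -269.9], [512.6, -337.8]]
holder 0.004 [[557.5, -266.3], [612.6, -265.7], [616.9, -347.6], [558.2, -342.6]]
holder 0.009 [[555.5, -265.8], [609.5, -265.2], [613.8, -345.6], [556.2, -340.7]]
```

>>> drive_tool --increments '[{"dp": [0.024, -0.018, 0.15], "rot": [0, 0, 0]}, {"dp": [0.024, -0.018, 0.3], "rot": [0, 0, 0]}, {"dp": [0.024, -0.018, 0.45], "rot": [0, 0, 0]}, {"dp": [0.024, -0.018, 0.53], "rot": [0, 0, 0]}, {"dp": [0.024, -0.018, 0.58], "rot": [0, 0, 0]}, {"dp": [0.024, -0.018, 0.605], "rot": [0, 0, 0]}, {"dp": [0.024, -0.018, 0.618], "rot": [0, 0, 0]}, {"dp": [0.024, -0.018, 0.621], "rot": [0, 0, 0]}, {"dp": [0.024, -0.018, 0.621], "rot": [0, 0, 0]}]'

```text
time: 9.62
tcp_pos: [0.4449, -0.3012, 0.0104]
tool_rot: [[0.002, 1.0, 0.001], [1.0, -0.002, -0.001], [-0.001, 0.001, -1.0]]
force: [-0.7, 0.2, -0.6]
grip_width: 0.018
grasp_force: 29.5
```

>>> drive_tool --increments '[{"dp": [-0.006, -0.006, 0.006], "rot": [0, 0, 0]}, {"dp": [-0.006, -0.006, 0.006], "rot": [0, 0, 0]}]'

```text
time: 9.78
tcp_pos: [0.4435, -0.3028, 0.0092]
tool_rot: [[0.002, 1.0, 0.001], [1.0, -0.002, -0.002], [-0.002, 0.001, -1.0]]
force: [1.5, 0.4, 3.1]
grip_width: 0.0181
grasp_force: 30.3
```

>>> drive_tool --increments '[{"dp": [0, 0, 0], "rot": [0, 0, 0]}, {"dp": [0, 0, 0], "rot": [0, 0, 0]}, {"dp": [0, 0, 0], "rot": [0, 0, 0]}, {"dp": [0, 0, -0.1], "rot": [0, 0, 0]}, {"dp": [0, 0, -0.3], "rot": [0, 0, 0]}, {"dp": [0, 0, -0.5], "rot": [0, 0, 0]}, {"dp": [0, 0, -0.65], "rot": [0, 0, 0]}, {"dp": [0, 0, -0.65], "rot": [0, 0, 0]}]' --jaw 0.45

```text
time: 10.45
tcp_pos: [0.4456, -0.3042, 0.1449]
tool_rot: [[0.003, 1.0, 0.008], [1.0, -0.003, -0.005], [-0.005, 0.008, -1.0]]
force: [0.6, -1.2, 0.4]
grip_width: 0.0384
grasp_force: 0.0
```

Run:
```python
from h import *
I,c=save("wrist","pics/w7.png")
go((.693,.100,.15),-24)
```

```text
t 10.5 tcp [ 0.4446 -0.3034  0.1418] yaw -0.1 q [ 0.2   0.21  0.35  1.83 -0.08  1.11  0.58]
dp [ 2.02   1.237 -0.041] rot [0.004 0.001 0.278]
```

View pics/w7.png

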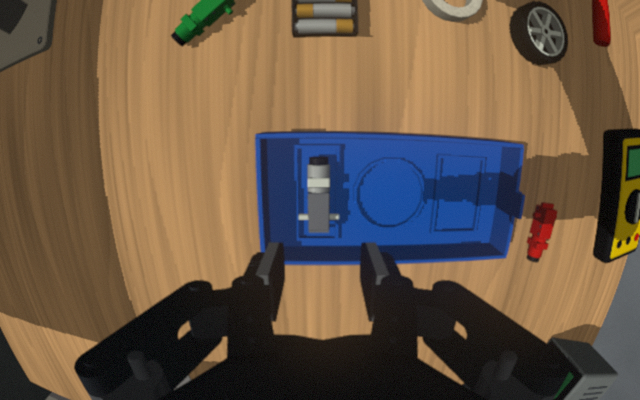

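The gearmotor lies flat in its pocket at (319,194). Next is the two-cell holder.

>>> drive_tool --increments '[{"dp": [0.75, 0.57, 0], "rot": [0, 0, 0]}, {"dp": [0.75, 0.57, 0], "rot": [0, 0, 0]}, {"dp": [0.75, 0.57, 0], "rot": [0, 0, 0]}, {"dp": [0.75, 0.57, 0], "rot": [0, 0, 0]}, {"dp": [0.75, 0.57, 0], "rot": [0, 0, 0]}, {"dp": [0.75, 0.57, 0], "rot": [0, 0, 0]}]'

```text
time: 11.0
tcp_pos: [0.5596, -0.1459, 0.1366]
tool_rot: [[-0.006, 1.0, -0.001], [1.0, 0.006, 0.002], [0.002, -0.001, -1.0]]
force: [-0.3, -0.0, -0.1]
grip_width: 0.0385
grasp_force: 0.0
```

>>> drive_tool --increments '[{"dp": [0.75, 0.57, 0], "rot": [0, 0, 0.314]}, {"dp": [0.75, 0.57, 0], "rot": [0, 0, 0.314]}, {"dp": [0.75, 0.57, 0], "rot": [0, 0, 0.314]}, {"dp": [0.75, 0.57, 0], "rot": [0, 0, 0.314]}, {"dp": [0.75, 0.57, 0], "rot": [0, 0, 0.314]}, {"dp": [0.75, 0.57, 0], "rot": [0, 0, 0.314]}, {"dp": [0.75, 0.57, 0], "rot": [0, 0, 0.314]}]' --jaw 0.65

```text
time: 11.58
tcp_pos: [0.6712, -0.0015, 0.1361]
tool_rot: [[0.453, 0.891, -0.003], [0.891, -0.453, -0.001], [-0.002, -0.002, -1.0]]
force: [0.2, 0.2, 0.3]
grip_width: 0.0556
grasp_force: 0.0
```

Run:
```python
from m import *
I,c=save("wrist","pics/w8.png")
p=np.array((.6719,-.0035,.008));uv=proj("wrist",p,c)[0]
h=cv2.cvtColor(I,cv2.COLOR_BGR2HSV)
q=sil(I,uv,70,300)
for z in(.010,.014):print(z,rect(plane("wrist",q[:,0],z,c)),len(q))
cv2.drawContours(I,[q],-1,(0,0,255),1);x,y=np.round(uv).astype(int);cv2.imwrite("pics/w8c.png",cv2.resize(I[y-80:y+100,x-120:x+120],None,fx=3,fy=3))
go((.6715,-.0025,.13),-27)
```

```text
0.01 (array([671.1,  -3.1]), array([29.8, 58.4]), np.float32(63.1)) 210
0.014 (array([671.5,  -2.2]), array([29.4, 57.5]), np.float32(63.1)) 210
t 11.63 tcp [ 0.6708 -0.0034  0.1365] yaw -27.1 q [-0.24  0.5   0.24  1.45 -0.12  1.21 -0.45]
dp [0.006 0.001 0.033] rot [-0.001  0.002 -0.001]
```

View pics/w8c.png

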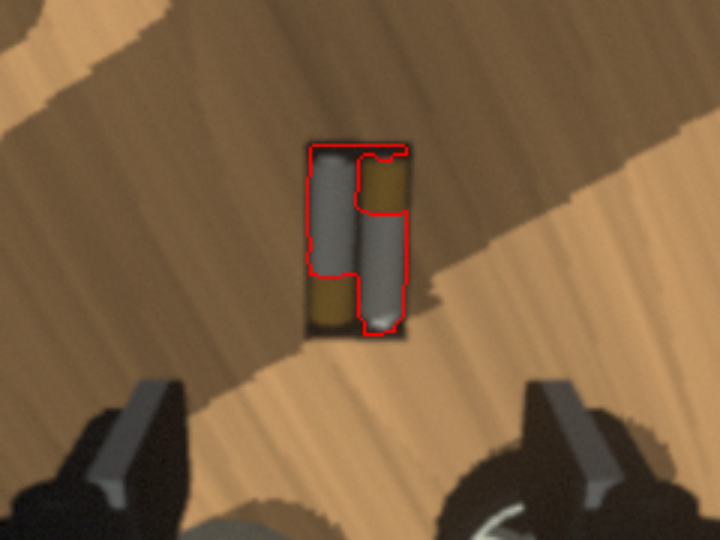

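The two-cell holder is at crop (357,240), square to the fingers. I descend and grip it.

>>> drive_tool --increments '[{"dp": [0.003, 0, 0.2], "rot": [0, 0, 0]}, {"dp": [0.003, 0, 0.4], "rot": [0, 0, 0]}, {"dp": [0.003, 0, 0.55], "rot": [0, 0, 0]}, {"dp": [0.003, 0, 0.63], "rot": [0, 0, 0]}, {"dp": [0.003, 0, 0.66], "rot": [0, 0, 0]}, {"dp": [0.003, 0, 0.66], "rot": [0, 0, 0]}]'

```text
time: 12.13
tcp_pos: [0.6702, -0.0042, 0.0044]
tool_rot: [[0.457, 0.889, -0.003], [0.889, -0.457, -0.002], [-0.003, -0.002, -1.0]]
force: [-0.1, 0.3, 1.1]
grip_width: 0.0558
grasp_force: 0.0
```

>>> drive_tool --increments '[{"dp": [0, 0, 0], "rot": [0, 0, 0]}, {"dp": [0, 0, 0], "rot": [0, 0, 0]}, {"dp": [0, 0, 0], "rot": [0, 0, 0]}, {"dp": [0, 0, 0], "rot": [0, 0, 0]}, {"dp": [0, 0, 0], "rot": [0, 0, 0]}, {"dp": [0, 0, 0], "rot": [0, 0, 0]}, {"dp": [0, 0, 0], "rot": [0, 0, 0]}]' --jaw 0 --squeeze 30

```text
time: 12.72
tcp_pos: [0.6731, -0.0028, 0.0081]
tool_rot: [[0.456, 0.89, 0.003], [0.89, -0.456, -0.001], [0.0, 0.003, -1.0]]
force: [-0.7, -1.3, 7.3]
grip_width: 0.03
grasp_force: 30.9
```

>>> drive_tool --increments '[{"dp": [0, 0, -0.05], "rot": [0, 0, 0]}, {"dp": [0, 0, -0.15], "rot": [0, 0, 0]}, {"dp": [0, 0, -0.3], "rot": [0, 0, 0]}, {"dp": [0, 0, -0.45], "rot": [0, 0, 0]}, {"dp": [0, 0, -0.6], "rot": [0, 0, -0.1]}, {"dp": [0, 0, -0.65], "rot": [0, 0, -0.2]}, {"dp": [0, 0, -0.65], "rot": [0, 0, -0.31]}, {"dp": [0, 0, -0.65], "rot": [0, 0, -0.31]}]'

```text
time: 13.38
tcp_pos: [0.6725, -0.0022, 0.1386]
tool_rot: [[0.001, 1.0, 0.003], [1.0, -0.001, -0.001], [-0.001, 0.003, -1.0]]
force: [0.3, 0.2, -0.7]
grip_width: 0.0301
grasp_force: 30.1
```

Run:
```python
from h import *
go((.584,-.305,.135),-.4)
```

```text
t 13.38 tcp [ 0.6725 -0.0022  0.1386] yaw -0.1 q [-0.18  0.49  0.16  1.45 -0.08  1.21 -0.01]
dp [-1.515 -0.441  0.018] rot [0.002 0.    0.004]
```

>>> drive_tool --increments '[{"dp": [-0.755, -0.221, 0], "rot": [0, 0, 0]}, {"dp": [-0.755, -0.221, 0], "rot": [0, 0, 0]}, {"dp": [-0.755, -0.221, 0], "rot": [0, 0, 0]}, {"dp": [-0.755, -0.221, 0], "rot": [0, 0, 0]}, {"dp": [-0.755, -0.221, 0], "rot": [0, 0, 0]}, {"dp": [-0.755, -0.221, 0], "rot": [0, 0, 0]}]'

```text
time: 13.88
tcp_pos: [0.6257, -0.1558, 0.1374]
tool_rot: [[0.013, 1.0, 0.001], [1.0, -0.013, -0.002], [-0.002, 0.001, -1.0]]
force: [-0.5, 1.0, -1.4]
grip_width: 0.0301
grasp_force: 30.1
```

>>> drive_tool --increments '[{"dp": [-0.755, -0.221, 0], "rot": [0, 0, 0]}, {"dp": [-0.755, -0.221, 0], "rot": [0, 0, 0]}, {"dp": [-0.755, -0.221, 0], "rot": [0, 0, 0]}, {"dp": [-0.755, -0.221, 0], "rot": [0, 0, 0]}, {"dp": [-0.755, -0.221, 0], "rot": [0, 0, 0]}, {"dp": [-0.755, -0.221, 0], "rot": [0, 0, 0]}, {"dp": [-0.755, -0.221, 0], "rot": [0, 0, 0]}]'

```text
time: 14.47
tcp_pos: [0.582, -0.3016, 0.1366]
tool_rot: [[0.006, 1.0, 0.0], [1.0, -0.006, 0.0], [0.0, 0.0, -1.0]]
force: [1.0, 0.8, -0.4]
grip_width: 0.0299
grasp_force: 30.1
```

Run:
```python
from h import *
go((.584,-.304,.0125),-.4)
```

```text
t 14.47 tcp [ 0.582  -0.3016  0.1366] yaw -0.4 q [ 0.22  0.46  0.26  1.5  -0.12  1.19  0.49]
dp [-0.012  0.01   0.62 ] rot [ 0. -0.  0.]
```

>>> drive_tool --increments '[{"dp": [-0.012, 0.01, 0.15], "rot": [0, 0, 0]}, {"dp": [-0.012, 0.01, 0.3], "rot": [0, 0, 0]}, {"dp": [-0.012, 0.01, 0.45], "rot": [0, 0, 0]}, {"dp": [-0.012, 0.01, 0.53], "rot": [0, 0, 0]}, {"dp": [-0.012, 0.01, 0.57], "rot": [0, 0, 0]}, {"dp": [-0.012, 0.01, 0.6], "rot": [0, 0, 0]}, {"dp": [-0.012, 0.01, 0.61], "rot": [0, 0, 0]}, {"dp": [-0.012, 0.01, 0.615], "rot": [0, 0, 0]}, {"dp": [-0.012, 0.01, 0.615], "rot": [0, 0, 0]}]'

```text
time: 15.22
tcp_pos: [0.5838, -0.306, 0.0144]
tool_rot: [[0.008, 1.0, 0.001], [1.0, -0.008, -0.002], [-0.002, 0.001, -1.0]]
force: [0.7, 0.1, -0.6]
grip_width: 0.0299
grasp_force: 30.0
```

Lower it the last 2–3 mm, then release and rise.

>>> drive_tool --increments '[{"dp": [0, 0, 0.006], "rot": [0, 0, 0]}, {"dp": [0, 0, 0.012], "rot": [0, 0, 0]}, {"dp": [0, 0, 0.014], "rot": [0, 0, 0]}]'

```text
time: 15.47
tcp_pos: [0.5836, -0.3063, 0.012]
tool_rot: [[0.008, 1.0, 0.001], [1.0, -0.008, -0.001], [-0.001, 0.001, -1.0]]
force: [-4.1, 2.0, 12.7]
grip_width: 0.0302
grasp_force: 31.4
```

>>> drive_tool --increments '[{"dp": [0, 0, 0], "rot": [0, 0, 0]}, {"dp": [0, 0, 0], "rot": [0, 0, 0]}, {"dp": [0, 0, 0], "rot": [0, 0, 0]}, {"dp": [0, 0, -0.1], "rot": [0, 0, 0]}, {"dp": [0, 0, -0.3], "rot": [0, 0, 0]}, {"dp": [0, 0, -0.5], "rot": [0, 0, 0]}, {"dp": [0, 0, -0.65], "rot": [0, 0, 0]}, {"dp": [0, 0, -0.65], "rot": [0, 0, 0]}]' --jaw 0.55

```text
time: 16.13
tcp_pos: [0.5859, -0.3077, 0.1482]
tool_rot: [[0.009, 1.0, 0.009], [1.0, -0.009, -0.005], [-0.005, 0.01, -1.0]]
force: [1.1, -0.5, 0.1]
grip_width: 0.0472
grasp_force: 0.0
```

Run:
```python
from h import *
I,c=save("wrist","pics/w9.png")
go((.6935,.1035,.14),-60)
```

```text
t 16.18 tcp [ 0.5848 -0.307   0.1447] yaw -0.5 q [ 0.22  0.46  0.26  1.49 -0.12  1.2   0.49]
dp [2.057 0.526 0.019] rot [0.005 0.    0.693]
```

View pics/w9.png

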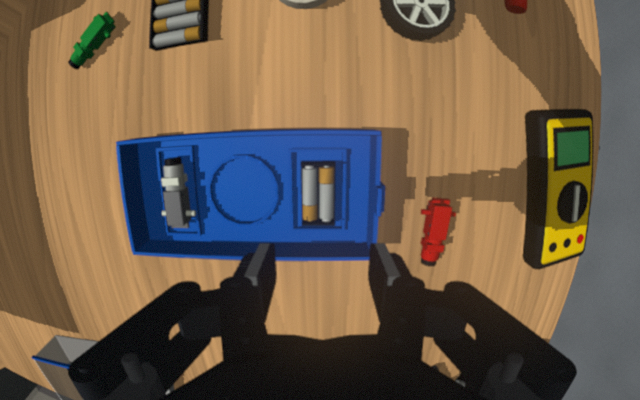

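The two-cell holder (319,193) and the gearmotor (175,195) both sit in their pockets. Next is the small wheel.

>>> drive_tool --increments '[{"dp": [1, 0.26, 0], "rot": [0, 0, 0]}, {"dp": [1, 0.26, 0], "rot": [0, 0, 0]}, {"dp": [1, 0.26, 0], "rot": [0, 0, 0]}, {"dp": [1, 0.26, 0], "rot": [0, 0, 0]}, {"dp": [1, 0.26, 0], "rot": [0, 0, 0]}, {"dp": [1, 0.26, 0], "rot": [0, 0, 0]}, {"dp": [1, 0.26, 0], "rot": [0, 0, 0]}]' --jaw 0.76

```text
time: 16.77
tcp_pos: [0.6367, -0.1025, 0.1388]
tool_rot: [[0.003, 1.0, -0.002], [1.0, -0.003, 0.0], [0.0, -0.002, -1.0]]
force: [0.7, -1.0, -0.7]
grip_width: 0.0646
grasp_force: 0.0
```

>>> drive_tool --increments '[{"dp": [1, 0.26, 0], "rot": [0, 0, 0]}, {"dp": [1, 0.26, 0], "rot": [0, 0, 0]}, {"dp": [1, 0.26, 0], "rot": [0, 0, 0]}, {"dp": [1, 0.26, 0], "rot": [0, 0, 0]}, {"dp": [1, 0.26, 0], "rot": [0, 0, 0]}, {"dp": [1, 0.26, 0], "rot": [0, 0, 0]}, {"dp": [1, 0.26, 0], "rot": [0, 0, 0]}]'

```text
time: 17.35
tcp_pos: [0.6899, 0.0951, 0.1386]
tool_rot: [[0.005, 1.0, -0.002], [1.0, -0.005, -0.001], [-0.001, -0.002, -1.0]]
force: [-0.2, -1.3, -0.3]
grip_width: 0.065
grasp_force: 0.0
```

Run:
```python
from m import *
I,c=save("wrist","pics/w10.png")
uv=proj("wrist",(.6944,.1039,.010),c)[0];print(uv)
q=sil(I,uv,60,200)
(e,r)=cv2.minEnclosingCircle((plane("wrist",q[:,0],.012,c)*1000).astype(np.float32));print("circle z.012",e,r,rect(plane("wrist",q[:,0],.012,c)))
h=cv2.cvtColor(I,cv2.COLOR_BGR2HSV);m=((h[:,:,1]<70)&(h[:,:,2]>110)).astype(np.uint8);k=np.zeros_like(m);cv2.circle(k,tuple(np.round(uv).astype(int).tolist()),28,1,-1);ys,xs=np.nonzero(m&k)
hull=cv2.convexHull(np.c_[xs,ys].astype(np.int32));(u,rr)=cv2.minEnclosingCircle(hull);print("spokes",u,rr)
I3=W[3];h=cv2.cvtColor(I3,cv2.COLOR_BGR2HSV);m=((h[:,:,1]<70)&(h[:,:,2]>110)).astype(np.uint8);k=np.zeros_like(m);cv2.circle(k,(284,71),20,1,-1);ys,xs=np.nonzero(m&k)
u3,r3=cv2.minEnclosingCircle(np.c_[xs,ys].astype(np.int32));print(u3,r3,tri([ray("wrist",u,c),ray("wrist",u3,C[3])]))
go((.6944,.1039,.13),0)
cv2.drawContours(I,[q],-1,(0,0,255),1);cv2.circle(I,tuple(int(v) for v in u),int(rr),(0,255,0),1);x,y=np.round(uv).astype(int);cv2.imwrite("pics/w10c.png",cv2.resize(I[y-70:y+110,x-120:x+120],None,fx=3,fy=3))
```

```text
[327.09595032 186.52634272]
circle z.012 (693.4122314453125, 101.98454284667969) 23.171512603759766 (array([693.4, 102. ]), array([44.2, 45.4]), np.float32(44.8))
spokes (325.5, 185.5) 21.783119201660156
(283.0, 71.0) 15.811488151550293 (array([0.69386747, 0.10503031, 0.01297878]), [np.float64(0.0010173436490767541), np.float64(0.00101734364907681)])
t 17.4 tcp [0.69   0.0921 0.1389] yaw -0.5 q [-0.29  0.55  0.13  1.37 -0.07  1.24 -0.16]
dp [0.059 0.022 0.044] rot [-0.001  0.002 -0.006]
```

View pics/w10c.png

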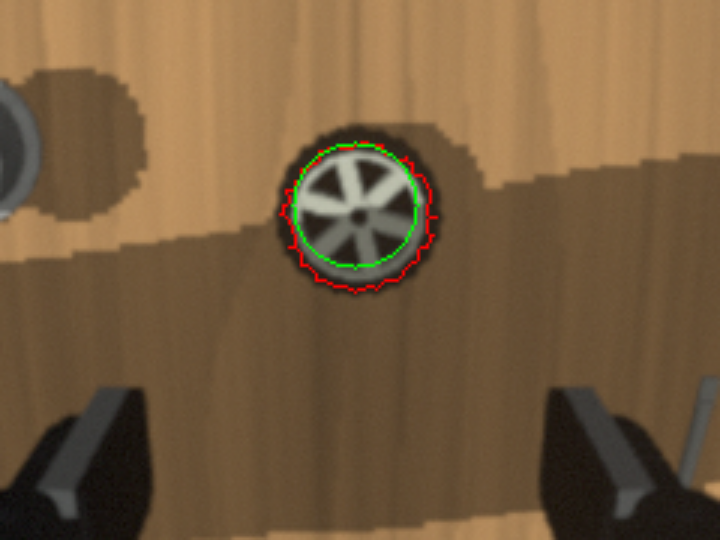

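The tyre is centred at crop (359,209), which is wrist pixel (326.7,186.7). That matches the triangulated (0.694,0.104). I descend and grip it.

>>> drive_tool --increments '[{"dp": [0.059, 0.021, 0.1], "rot": [0, 0, 0]}, {"dp": [0.059, 0.021, 0.3], "rot": [0, 0, 0]}, {"dp": [0.059, 0.021, 0.5], "rot": [0, 0, 0]}, {"dp": [0.059, 0.021, 0.6], "rot": [0, 0, 0]}, {"dp": [0.059, 0.021, 0.65], "rot": [0, 0, 0]}, {"dp": [0.059, 0.021, 0.664], "rot": [0, 0, 0]}, {"dp": [0.059, 0.021, 0.664], "rot": [0, 0, 0]}]'

```text
time: 17.98
tcp_pos: [0.6949, 0.103, 0.0076]
tool_rot: [[0.01, 1.0, -0.0], [1.0, -0.01, -0.002], [-0.002, -0.0, -1.0]]
force: [-0.5, 0.4, 0.4]
grip_width: 0.0649
grasp_force: 0.0
```

>>> drive_tool --increments '[{"dp": [0, 0, 0], "rot": [0, 0, 0]}, {"dp": [0, 0, 0], "rot": [0, 0, 0]}, {"dp": [0, 0, 0], "rot": [0, 0, 0]}, {"dp": [0, 0, 0], "rot": [0, 0, 0]}, {"dp": [0, 0, 0], "rot": [0, 0, 0]}, {"dp": [0, 0, 0], "rot": [0, 0, 0]}, {"dp": [0, 0, 0], "rot": [0, 0, 0]}]' --jaw 0.3 --squeeze 30

```text
time: 18.57
tcp_pos: [0.6961, 0.1045, 0.0099]
tool_rot: [[0.009, 1.0, 0.003], [1.0, -0.009, -0.001], [-0.001, 0.003, -1.0]]
force: [-0.1, -2.0, 7.4]
grip_width: 0.0461
grasp_force: 30.9
```

>>> drive_tool --increments '[{"dp": [0, 0, -0.05], "rot": [0, 0, 0]}, {"dp": [0, 0, -0.15], "rot": [0, 0, 0]}, {"dp": [0, 0, -0.3], "rot": [0, 0, 0]}, {"dp": [0, 0, -0.45], "rot": [0, 0, 0]}, {"dp": [0, 0, -0.6], "rot": [0, 0, 0]}, {"dp": [0, 0, -0.65], "rot": [0, 0, 0]}, {"dp": [0, 0, -0.65], "rot": [0, 0, 0]}]'

```text
time: 19.15
tcp_pos: [0.6965, 0.1054, 0.1424]
tool_rot: [[0.008, 1.0, 0.007], [1.0, -0.008, 0.001], [0.001, 0.007, -1.0]]
force: [0.4, 0.4, -0.6]
grip_width: 0.0461
grasp_force: 30.9
```

Run:
```python
from h import *
go((.512,-.305,.135),-.4)
```

```text
t 19.15 tcp [0.6965 0.1054 0.1424] yaw -0.5 q [-0.3   0.55  0.13  1.34 -0.07  1.24 -0.18]
dp [-2.059 -0.906  0.029] rot [ 0.004 -0.    -0.001]
```

>>> drive_tool --increments '[{"dp": [-0.98, -0.43, 0], "rot": [0, 0, 0]}, {"dp": [-0.98, -0.43, 0], "rot": [0, 0, 0]}, {"dp": [-0.98, -0.43, 0], "rot": [0, 0, 0]}, {"dp": [-0.98, -0.43, 0], "rot": [0, 0, 0]}, {"dp": [-0.98, -0.43, 0], "rot": [0, 0, 0]}, {"dp": [-0.98, -0.43, 0], "rot": [0, 0, 0]}, {"dp": [-0.98, -0.43, 0], "rot": [0, 0, 0]}]'

```text
time: 19.73
tcp_pos: [0.605, -0.0947, 0.1369]
tool_rot: [[0.014, 1.0, -0.002], [1.0, -0.014, -0.002], [-0.002, -0.002, -1.0]]
force: [0.4, 0.3, -0.8]
grip_width: 0.0463
grasp_force: 31.0
```

>>> drive_tool --increments '[{"dp": [-1, -0.45, 0], "rot": [0, 0, 0]}, {"dp": [-1, -0.45, 0], "rot": [0, 0, 0]}, {"dp": [-1, -0.45, 0], "rot": [0, 0, 0]}, {"dp": [-1, -0.45, 0], "rot": [0, 0, 0]}, {"dp": [-1, -0.45, 0], "rot": [0, 0, 0]}, {"dp": [-1, -0.45, 0], "rot": [0, 0, 0]}, {"dp": [-1, -0.45, 0], "rot": [0, 0, 0]}, {"dp": [-1, -0.45, 0], "rot": [0, 0, 0]}]'

```text
time: 20.4
tcp_pos: [0.5153, -0.2891, 0.137]
tool_rot: [[0.009, 1.0, -0.001], [1.0, -0.009, -0.0], [-0.0, -0.001, -1.0]]
force: [1.2, 1.2, -0.3]
grip_width: 0.0464
grasp_force: 31.0
```

Run:
```python
from h import *
go((.512,-.3045,.016),-.4)
```

```text
t 20.4 tcp [ 0.5153 -0.2891  0.137 ] yaw -0.5 q [ 0.2   0.33  0.29  1.69 -0.1   1.14  0.5 ]
dp [-0.077 -0.015  0.605] rot [-0.001  0.    -0.001]
```

>>> drive_tool --increments '[{"dp": [-0.077, -0.015, 0.1], "rot": [0, 0, 0]}, {"dp": [-0.077, -0.015, 0.25], "rot": [0, 0, 0]}, {"dp": [-0.077, -0.015, 0.4], "rot": [0, 0, 0]}, {"dp": [-0.077, -0.015, 0.5], "rot": [0, 0, 0]}, {"dp": [-0.077, -0.015, 0.55], "rot": [0, 0, 0]}, {"dp": [-0.077, -0.015, 0.58], "rot": [0, 0, 0]}, {"dp": [-0.077, -0.015, 0.6], "rot": [0, 0, 0]}, {"dp": [-0.077, -0.015, 0.6], "rot": [0, 0, 0]}, {"dp": [-0.077, -0.015, 0.6], "rot": [0, 0, 0]}]'

```text
time: 21.15
tcp_pos: [0.513, -0.3051, 0.0187]
tool_rot: [[0.008, 1.0, 0.001], [1.0, -0.008, -0.001], [-0.001, 0.001, -1.0]]
force: [0.1, -0.1, -1.0]
grip_width: 0.0463
grasp_force: 31.0
```

>>> drive_tool --increments '[{"dp": [0, 0, 0.006], "rot": [0, 0, 0]}, {"dp": [0, 0, 0.01], "rot": [0, 0, 0]}, {"dp": [0, 0, 0.012], "rot": [0, 0, 0]}]'

```text
time: 21.4
tcp_pos: [0.5124, -0.3052, 0.0158]
tool_rot: [[0.008, 1.0, 0.0], [1.0, -0.008, -0.001], [-0.001, 0.001, -1.0]]
force: [0.8, 0.7, 0.6]
grip_width: 0.0462
grasp_force: 31.0
```

>>> drive_tool --increments '[{"dp": [0, 0, 0.004], "rot": [0, 0, 0]}, {"dp": [0, 0, 0.008], "rot": [0, 0, 0]}, {"dp": [0, 0, 0.011], "rot": [0, 0, 0]}, {"dp": [0, 0, 0.011], "rot": [0, 0, 0]}]'

```text
time: 21.73
tcp_pos: [0.5122, -0.3052, 0.0138]
tool_rot: [[0.008, 1.0, -0.0], [1.0, -0.008, -0.001], [-0.001, -0.0, -1.0]]
force: [-2.3, 1.6, 7.8]
grip_width: 0.0466
grasp_force: 31.7
```

>>> drive_tool --increments '[{"dp": [0, 0, 0], "rot": [0, 0, 0]}, {"dp": [0, 0, 0], "rot": [0, 0, 0]}, {"dp": [0, 0, 0], "rot": [0, 0, 0]}, {"dp": [0, 0, -0.1], "rot": [0, 0, 0]}, {"dp": [0, 0, -0.3], "rot": [0, 0, 0]}, {"dp": [0, 0, -0.5], "rot": [0, 0, 0]}, {"dp": [0, 0, -0.7], "rot": [0, 0, 0]}, {"dp": [0, 0, -0.9], "rot": [0, 0, 0]}, {"dp": [0, 0, -0.9], "rot": [0, 0, 0]}]' --jaw 0.68

```text
time: 22.48
tcp_pos: [0.5152, -0.3069, 0.2017]
tool_rot: [[0.009, 1.0, 0.011], [1.0, -0.009, -0.006], [-0.006, 0.011, -1.0]]
force: [0.7, -1.9, -0.6]
grip_width: 0.0581
grasp_force: 0.0
```

Run:
```python
from h import *
import pickle
I,c=save("wrist","pics/w11.png");pickle.dump(c,open("w11.pkl","wb"))
go((.545,.18,.22),-.5)
for i in(2,3):
    J=cv2.imread(f"pics/w{i}.png");cc=pickle.load(open(f"w{i}.pkl","rb"))
    q=max([b for b in blobs(J,(105,120,40),(125,255,255),1500) if b[:,0,0].mean()<250],key=cv2.contourArea)[:,0]
    P=plane("wrist",q,.028,cc)*1000;print(i,cv2.boxPoints(cv2.minAreaRect(P.astype(np.float32))).round().tolist())
J=cv2.imread("pics/w3.png")[90:285,95:220];a=cv2.resize(J,None,fx=3,fy=3);b=I[100:300,60:460];b=cv2.resize(b,None,fx=1,fy=1)
o=np.zeros((590,790,3),np.uint8);o[:585,:375]=a;o[:200,385:785]=b;cv2.imwrite("pics/combo.png",o)
```

```text
t 22.53 tcp [ 0.5142 -0.3062  0.1978] yaw -0.5 q [ 0.21  0.29  0.31  1.61 -0.09  1.25  0.52]
dp [ 2.432  0.135 -0.12 ] rot [0.005 0.003 0.   ]
2 [[420.0, 346.0], [424.0, 215.0], [666.0, 224.0], [661.0, 355.0]]
3 [[418.0, 345.0], [423.0, 223.0], [666.0, 231.0], [662.0, 354.0]]
```

View pics/combo.png

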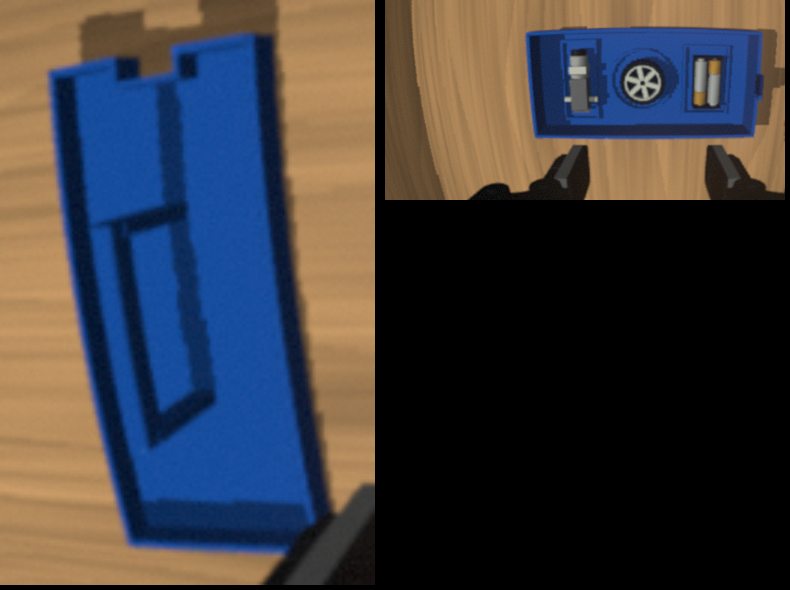

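All three parts lie in their pockets: motor (580,80), wheel (641,83) and holder (706,82) in the right half of the combo. The left half shows the top tray with its notch at (155,65), towards +x as needed, and its handle bar running along x. I'll view it from the same relative pose used to measure the kit tray.

>>> drive_tool --increments '[{"dp": [1, -0.1, -0.25], "rot": [0, 0, 0]}, {"dp": [1, -0.1, -0.25], "rot": [0, 0, 0]}, {"dp": [1, -0.1, -0.25], "rot": [0, 0, 0]}, {"dp": [1, -0.1, -0.25], "rot": [0, 0, 0]}, {"dp": [1, -0.1, -0.25], "rot": [0, 0, 0]}, {"dp": [1, -0.1, -0.25], "rot": [0, 0, 0]}, {"dp": [1, -0.1, -0.25], "rot": [0, 0, 0]}]'

```text
time: 23.12
tcp_pos: [0.4939, -0.1022, 0.2427]
tool_rot: [[0.004, 1.0, -0.0], [1.0, -0.004, -0.001], [-0.001, -0.0, -1.0]]
force: [-0.9, -1.3, -0.4]
grip_width: 0.0582
grasp_force: 0.0
```

>>> drive_tool --increments '[{"dp": [1, -0.05, -0.25], "rot": [0, 0, 1]}, {"dp": [1, -0.05, -0.25], "rot": [0, 0, 1]}, {"dp": [1, -0.05, -0.25], "rot": [0, 0, 1]}, {"dp": [1, -0.05, -0.25], "rot": [0, 0, 1]}, {"dp": [1, -0.05, -0.25], "rot": [0, 0, 1]}, {"dp": [1, -0.05, -0.25], "rot": [0, 0, 1]}, {"dp": [1, -0.05, -0.25], "rot": [0, 0, 1]}, {"dp": [1, -0.05, -0.25], "rot": [0, 0, 1]}, {"dp": [1, -0.05, -0.25], "rot": [0, 0, 1]}, {"dp": [1, -0.05, -0.25], "rot": [0, 0, 1]}, {"dp": [1, -0.05, -0.25], "rot": [0, 0, 1]}, {"dp": [1, -0.05, -0.25], "rot": [0, 0, 1]}]'

```text
time: 24.12
tcp_pos: [0.4858, 0.0939, 0.2915]
tool_rot: [[0.991, 0.131, -0.002], [0.131, -0.991, -0.002], [-0.002, 0.001, -1.0]]
force: [0.4, -0.2, -0.5]
grip_width: 0.0584
grasp_force: 0.0
```

Run:
```python
from h import *
go((.476,.291,.29),-88)
```

```text
t 24.12 tcp [0.4858 0.0939 0.2915] yaw -82.5 q [-0.27  0.02 -0.01  1.7   0.    1.43 -1.72]
dp [ 0.08  -0.983  0.006] rot [0.001 0.001 0.064]
```

>>> drive_tool --increments '[{"dp": [0.08, -0.983, 0], "rot": [0, 0, 0.064]}, {"dp": [0.08, -0.983, 0], "rot": [0, 0, 0.064]}, {"dp": [0.08, -0.983, 0], "rot": [0, 0, 0.064]}, {"dp": [0.08, -0.983, 0], "rot": [0, 0, 0.064]}, {"dp": [0.08, -0.983, 0], "rot": [0, 0, 0.064]}, {"dp": [0.08, -0.983, 0], "rot": [0, 0, 0.064]}, {"dp": [0.08, -0.983, 0], "rot": [0, 0, 0.064]}, {"dp": [0.08, -0.983, 0], "rot": [0, 0, 0.064]}]' --jaw 0.5

```text
time: 24.78
tcp_pos: [0.4749, 0.2907, 0.2914]
tool_rot: [[0.999, 0.041, -0.001], [0.041, -0.999, -0.002], [-0.002, 0.002, -1.0]]
force: [1.0, -1.0, -0.4]
grip_width: 0.0426
grasp_force: 0.0
```

```bash
cat > tray.py <<'E'
from m import *
def fit(I,c,z,ctr,yaw,notchhalf,n="wrist"):
    q=np.concatenate([b[:,0] for b in blobs(I,(105,120,40),(125,255,255),1500)]);P=plane(n,q,z,c)*1000
    a=np.radians(yaw);u=np.array([np.cos(a),np.sin(a)]);v=np.array([-u[1],u[0]]);ctr=np.array(ctr)
    for it in range(3):
        d=np.c_[(P-ctr)@u,(P-ctr)@v];r=[];an=[]
        for ax,sg,h in((0,1,122),(0,-1,122),(1,1,58),(1,-1,58)):
            k=(np.abs(d[:,ax]*sg-h)<6)&(np.abs(d[:,1-ax])<(48 if ax==0 else 105))
            if ax==0:k&=np.abs(d[:,1])>notchhalf
            f=cv2.fitLine(d[k].astype(np.float32),cv2.DIST_HUBER,0,.01,.01).ravel();an.append(np.degrees(np.arctan(f[1]/f[0]) if ax else np.arctan(-f[0]/f[1])))
            r.append(f[2+ax]+(-f[3-ax])*(f[ax]/f[1-ax]))
        ctr=ctr+u*(r[0]+r[1])/2+v*(r[2]+r[3])/2;da=(an[2]+an[3])/2;a+=np.radians(da);u=np.array([np.cos(a),np.sin(a)]);v=np.array([-u[1],u[0]])
    print("ctr",ctr.round(1),"yaw",round(np.degrees(a),2),"size",round(r[0]-r[1],1),round(r[2]-r[3],1),"angles",np.round(an,2))
E
python3 - <<'E'
from tray import *
I,c=save("wrist","pics/w12.png");pickle.dump(c,open("w12.pkl","wb"))
fit(W[1],C[1],.038,(514.3,-305.4),-.4,18)
fit(cv2.imread("pics/w11.png"),pickle.load(open("w11.pkl","rb")),.038,(514.3,-305.4),-.4,18)
fit(I,c,.028,(542,288),2,22)
go((.54,.29,.15),-88)
E
```

```text
ctr [ 514.1 -305.5] yaw -0.38 size 240.7 111.9 angles [-0.57  0.19 -0.16  0.16]
ctr [ 514.  -304.5] yaw -0.48 size 241.4 113.5 angles [-0.05  0.03 -0.02  0.02]Traceback (most recent call last):
  File "<stdin>", line 5, in <module>
  File "tray.py", line 10, in fit
    f=cv2.fitLine(d[k].astype(np.float32),cv2.DIST_HUBER,0,.01,.01).ravel();an.append(np.degrees(np.arctan(f[1]/f[0]) if ax else np.arctan(-f[0]/f[1])))
      ~~~~~~~~~~~^^^^^^^^^^^^^^^^^^^^^^^^^^^^^^^^^^^^^^^^^^^^^^^^^^
cv2.error: OpenCV(4.12.0) /io/opencv/modules/imgproc/src/linefit.cpp:50: error: (-215:Assertion failed) count > 0 in function 'fitLine2D_wods'
```

Run:
```python
from tray import *
I=cv2.imread("pics/w12.png");c=pickle.load(open("w12.pkl","rb"))
for b in blobs(I,(105,120,40),(125,255,255),1500):
    P=plane("wrist",b[:,0],.028,c)*1000;print(rect(P/1000),cv2.boxPoints(cv2.minAreaRect(P.astype(np.float32))).round().tolist(),cv2.boundingRect(b))
```

```text
(array([ 516.1, -296.8]), array([161. , 250.1]), np.float32(179.7)) [[391.0, -376.0], [641.0, -378.0], [642.0, -217.0], [391.0, -216.0]] (588, 110, 52, 125)
(array([541.9, 293.5]), array([113.6, 242.3]), np.float32(2.0)) [[419.0, 346.0], [423.0, 232.0], [665.0, 241.0], [661.0, 354.0]] (278, 32, 88, 180)
```

View pics/w12.png

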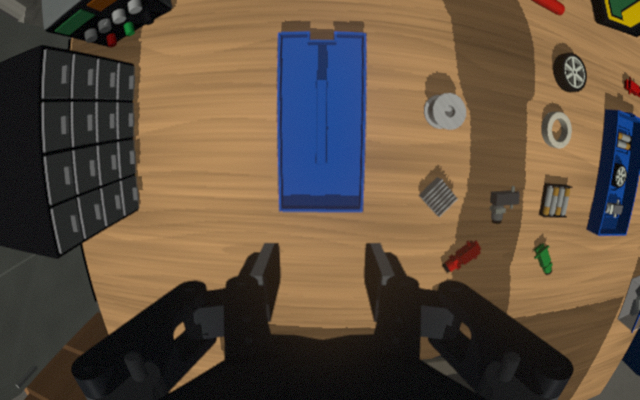

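The top tray is at pixel box (278–366, 32–212), notch at the top, with the handle bar at columns 316–327. Now the fit, with a check on the handle.

Run:
```python
from tray import *
I=cv2.imread("pics/w12.png");c=pickle.load(open("w12.pkl","rb"))
fit(I,c,.028,(542,293.5),2,22)
# handle: two places of the wrist camera (w3, w12): top-face ends
print((plane("wrist",[(316,90),(327,90),(316,155),(327,155),(321.5,80),(321.5,163)],.076,c)*1000).round(1).tolist())
J=cv2.imread("pics/w12.png")[60:180,300:345];g=J[:,:,0].astype(int)
for r in(90,120,150):print(r,g[r-60,8:38].tolist())
go((.5415,.293,.15),-88)
```

```text
ctr [541.9 293.4] yaw 1.93 size 240.9 112.2 angles [ 0.28 -0.65  0.11 -0.11]
[[577.8, 300.6], [578.3, 288.1], [502.5, 297.6], [503.0, 284.9], [589.7, 294.8], [493.4, 290.9]]
90 [149, 149, 148, 151, 149, 150, 150, 148, 142, 141, 148, 151, 152, 151, 151, 151, 149, 140, 132, 141, 150, 150, 148, 150, 149, 150, 150, 150, 152, 148]
120 [149, 150, 150, 149, 151, 149, 152, 150, 141, 143, 148, 151, 149, 150, 150, 149, 148, 133, 112, 137, 149, 150, 152, 150, 149, 150, 151, 148, 151, 149]
150 [150, 149, 149, 151, 152, 150, 150, 150, 144, 143, 148, 150, 148, 148, 149, 148, 144, 126, 104, 130, 147, 150, 149, 150, 150, 150, 151, 149, 149, 148]
t 24.83 tcp [0.475  0.2903 0.2918] yaw -87.7 q [-0.48  0.16 -0.17  1.54  0.03  1.44 -2.18]
dp [ 0.334 -0.001  0.709] rot [0.001 0.001 0.004]
```

>>> drive_tool --increments '[{"dp": [0.336, -0.001, 0.2], "rot": [0, 0, 0.004]}, {"dp": [0.336, -0.001, 0.4], "rot": [0, 0, 0.004]}, {"dp": [0.336, -0.001, 0.6], "rot": [0, 0, 0.004]}, {"dp": [0.336, -0.001, 0.8], "rot": [0, 0, 0.004]}, {"dp": [0.336, -0.001, 0.9], "rot": [0, 0, 0.004]}, {"dp": [0.336, -0.001, 0.9], "rot": [0, 0, 0.004]}, {"dp": [0.336, -0.001, 0.9], "rot": [0, 0, 0.004]}]'

```text
time: 25.42
tcp_pos: [0.5407, 0.2931, 0.1116]
tool_rot: [[0.999, 0.035, -0.003], [0.035, -0.999, -0.003], [-0.004, 0.003, -1.0]]
force: [-0.9, 0.1, 1.4]
grip_width: 0.0428
grasp_force: 0.0
```

Run:
```python
from h import *
go((.5417,.293,.047),-88)
```

```text
t 25.42 tcp [0.5407 0.2931 0.1116] yaw -88.0 q [-0.45  0.41 -0.15  1.62  0.07  1.12 -2.15]
dp [ 0.006 -0.     0.323] rot [0.002 0.002 0.   ]
```

>>> drive_tool --increments '[{"dp": [0.006, 0, 0.15], "rot": [0, 0, 0]}, {"dp": [0.006, 0, 0.25], "rot": [0, 0, 0]}, {"dp": [0.006, 0, 0.3], "rot": [0, 0, 0]}, {"dp": [0.006, 0, 0.32], "rot": [0.002, 0.002, 0]}, {"dp": [0.006, 0, 0.32], "rot": [0.002, 0.002, 0]}]'

```text
time: 25.83
tcp_pos: [0.5431, 0.2954, 0.0501]
tool_rot: [[0.999, 0.037, 0.004], [0.037, -0.999, 0.003], [0.004, -0.003, -1.0]]
force: [-0.6, 0.2, 0.5]
grip_width: 0.0426
grasp_force: 0.0
```

>>> drive_tool --increments '[{"dp": [0, 0, 0], "rot": [0, 0, 0]}, {"dp": [0, 0, 0], "rot": [0, 0, 0]}, {"dp": [0, 0, 0], "rot": [0, 0, 0]}, {"dp": [0, 0, 0], "rot": [0, 0, 0]}, {"dp": [0, 0, 0], "rot": [0, 0, 0]}, {"dp": [0, 0, 0], "rot": [0, 0, 0]}, {"dp": [0, 0, 0], "rot": [0, 0, 0]}, {"dp": [0, 0, 0], "rot": [0, 0, 0]}]' --jaw 0 --squeeze 70

```text
time: 26.5
tcp_pos: [0.5432, 0.2957, 0.0502]
tool_rot: [[0.999, 0.037, 0.005], [0.037, -0.999, 0.003], [0.005, -0.003, -1.0]]
force: [-2.1, -1.1, 7.0]
grip_width: 0.0108
grasp_force: 69.5
```

>>> drive_tool --increments '[{"dp": [0, 0, -0.03], "rot": [0, 0, 0]}, {"dp": [0, 0, -0.1], "rot": [0, 0, 0]}, {"dp": [0, 0, -0.2], "rot": [0, 0, 0]}, {"dp": [0, 0, -0.35], "rot": [0, 0, 0]}, {"dp": [0, 0, -0.5], "rot": [0, 0, 0]}, {"dp": [0, 0, -0.65], "rot": [0, 0, 0]}, {"dp": [0, 0, -0.75], "rot": [0, 0, 0]}, {"dp": [0, 0, -0.8], "rot": [0, 0, 0]}, {"dp": [0, 0, -0.8], "rot": [0, 0, 0]}, {"dp": [0, 0, -0.8], "rot": [0, 0, 0]}]'

```text
time: 27.33
tcp_pos: [0.5416, 0.2948, 0.2078]
tool_rot: [[0.999, 0.037, 0.002], [0.037, -0.999, 0.002], [0.002, -0.002, -1.0]]
force: [0.3, 0.5, -2.5]
grip_width: 0.0111
grasp_force: 68.4
```

Run:
```python
from tray import *
s=arm.state();print(s["force"],s["moment"])
go((.5142,-.305,.21),-90.4)
for n in("scene","side"):
    I,c=save(n,f"pics/{n}1.png")
    for b in blobs(I,(105,120,40),(125,255,255),500):print(n,cv2.boundingRect(b))
```

```text
[ 0.28398658  0.47387123 -2.52994083] [-0.03450807 -0.00034684  0.01384096]
t 27.33 tcp [0.5416 0.2948 0.2078] yaw -87.9 q [-0.45  0.33 -0.15  1.51  0.05  1.3  -2.14]
dp [-0.249  2.992 -0.017] rot [-0.001 -0.001  0.03 ]
scene (162, 245, 118, 112)
scene (348, 66, 112, 75)
side (123, 158, 135, 98)
side (355, 135, 96, 59)
```

```bash
cat > hand.py <<'E'
from tray import *
def hand(z,yaw=2.):
    I=arm.read_camera("wrist")[:,:,::-1].copy();c=arm.get_calibration("wrist");t=np.array(arm.state()["tcp_pos"])[:2]*1000
    b=max(blobs(I,(105,120,30),(125,255,255),1500),key=cv2.contourArea)[:,0];P=plane("wrist",b,z,c)*1000
    R=np.array(arm.state()["tool_rot"]);u=R[:2,0];v=-R[:2,1];d=np.c_[(P-t)@u,(P-t)@v]
    for nm,k in(("front",(np.abs(d[:,0]-122)<9)&(np.abs(d[:,1])<48)&(np.abs(d[:,1])>22)),("left",(np.abs(d[:,1]-58)<9)&(np.abs(d[:,0]-60)<50)),("right",(np.abs(d[:,1]+58)<9)&(np.abs(d[:,0]-60)<50))):
        if k.sum()>5:
            ax=0 if nm=="front" else 1;f=cv2.fitLine(d[k].astype(np.float32),cv2.DIST_HUBER,0,.01,.01).ravel()
            print(nm,k.sum(),"at",np.median(d[k][:,ax]).round(1),"spread",np.std(d[k][:,ax]).round(1),"slope deg",np.degrees(np.arctan(f[ax]/f[1-ax])).round(2))
    k=(np.abs(d[:,0]-118)<6)&(np.abs(d[:,1])<30);print("notch pts",sorted(d[k][:,1].round(0).tolist())[::6])
    cv2.imwrite("pics/hand.png",I)
E
python3 - <<'E'
from hand import *
z=arm.state()["tcp_pos"][2]-.0502+.028
hand(z)
I=cv2.imread("pics/hand.png")
print([cv2.boundingRect(b) for b in blobs(I,(105,120,30),(125,255,255),800)])
E
```

```text
front 94 at 119.0 spread 0.2 slope deg 0.01
left 176 at 55.8 spread 0.2 slope deg -0.12
right 176 at -57.3 spread 0.3 slope deg 0.33
notch pts [-30.0, -27.0, -23.0, -20.0, -17.0, -16.0, 14.0, 15.0, 17.0, 20.0, 23.0, 26.0, 30.0]
[(608, 149, 32, 135), (218, 28, 210, 319)]
```

>>> drive_tool --increments '[{"dp": [-0.08, 0.15, 0], "rot": [0, 0, 0.03]}, {"dp": [-0.08, 0.32, 0], "rot": [0, 0, 0.03]}, {"dp": [-0.08, 0.5, 0], "rot": [0, 0, 0.03]}, {"dp": [-0.08, 0.68, 0], "rot": [0, 0, 0.03]}, {"dp": [-0.08, 0.84, 0], "rot": [0, 0, 0.03]}, {"dp": [-0.08, 1, 0], "rot": [0, 0, 0.03]}, {"dp": [-0.08, 1, 0], "rot": [0, 0, 0.03]}]'

```text
time: 28.07
tcp_pos: [0.5334, 0.0864, 0.2069]
tool_rot: [[1.0, -0.017, 0.001], [-0.017, -1.0, -0.001], [0.001, 0.001, -1.0]]
force: [0.5, -1.3, -2.3]
grip_width: 0.0107
grasp_force: 68.6
```

>>> drive_tool --increments '[{"dp": [-0.08, 0.16, 0], "rot": [0, 0, 0]}, {"dp": [-0.08, 0.33, 0], "rot": [0, 0, 0]}, {"dp": [-0.08, 0.5, 0], "rot": [0, 0, 0]}, {"dp": [-0.08, 0.67, 0], "rot": [0, 0, 0]}, {"dp": [-0.08, 0.84, 0], "rot": [0, 0, 0]}, {"dp": [-0.08, 1, 0], "rot": [0, 0, 0]}, {"dp": [-0.08, 1, 0], "rot": [0, 0, 0]}]'

```text
time: 28.65
tcp_pos: [0.5143, -0.1128, 0.2065]
tool_rot: [[1.0, -0.017, 0.001], [-0.017, -1.0, -0.001], [0.001, 0.001, -1.0]]
force: [-1.1, -1.2, -2.6]
grip_width: 0.0107
grasp_force: 68.9
```

Run:
```python
from h import *
go((.5155,-.3048,.18),-90.45)
```

```text
t 28.65 tcp [ 0.5143 -0.1128  0.2065] yaw -90.9 q [ 0.01  0.13  0.13  1.76 -0.02  1.25 -1.44]
dp [0.022 0.959 0.133] rot [ 0.001 -0.    -0.006]
```

>>> drive_tool --increments '[{"dp": [0.022, 0.16, 0], "rot": [0, 0, -0.005]}, {"dp": [0.022, 0.33, 0], "rot": [0, 0, -0.005]}, {"dp": [0.022, 0.5, 0.05], "rot": [0, 0, -0.005]}, {"dp": [0.022, 0.67, 0.1], "rot": [0, 0, -0.005]}, {"dp": [0.022, 0.84, 0.15], "rot": [0, 0, -0.005]}, {"dp": [0.022, 0.959, 0.2], "rot": [0, 0, -0.005]}, {"dp": [0.022, 0.959, 0.25], "rot": [0, 0, -0.005]}, {"dp": [0.022, 0.959, 0.3], "rot": [0, 0, -0.005]}, {"dp": [0.022, 0.959, 0.3], "rot": [0, 0, -0.005]}, {"dp": [0.022, 0.959, 0.3], "rot": [0, 0, -0.005]}]'

```text
time: 29.48
tcp_pos: [0.5189, -0.2953, 0.1462]
tool_rot: [[1.0, 0.002, 0.001], [0.002, -1.0, 0.004], [0.001, -0.004, -1.0]]
force: [1.0, -0.1, -1.8]
grip_width: 0.0107
grasp_force: 68.9
```

Run:
```python
from hand import *
go((.5155,-.3048,.09),-90.45)
hand(arm.state()["tcp_pos"][2]-.0502+.028)
for n in("scene","side"):
    I,c=save(n,f"pics/{n}2.png")
    for b in blobs(I,(105,120,30),(125,255,255),500):
        print(n,cv2.boundingRect(b),cv2.approxPolyDP(cv2.convexHull(b),2.5,True)[:,0].tolist())
    # where the kit-rim / held-tray outer corners should be
    a=np.radians(-.45);K=[(sx*.122,sy*.058) for sx,sy in((1,1),(1,-1),(-1,-1),(-1,1))];M=np.array([[np.cos(a),-np.sin(a)],[np.sin(a),np.cos(a)]])
    t=arm.state()["tcp_pos"]
    print(" kit rim",proj(n,[np.r_[M@k+[.514,-.3048],.038] for k in K],c).round(1).tolist())
    print(" top rim",proj(n,[np.r_[M@(np.array(k)-[.0015,0])+t[:2],t[2]-.0222] for k in K],c).round(1).tolist())
```

```text
t 29.48 tcp [ 0.5189 -0.2953  0.1462] yaw -89.9 q [ 0.24  0.33  0.25  1.66 -0.09  1.16 -1.06]
dp [-0.017  0.048  0.281] rot [-0.002 -0.001  0.006]
front 94 at 119.5 spread 0.2 slope deg -0.03
left 175 at 56.3 spread 0.2 slope deg -0.18
right 175 at -57.5 spread 0.2 slope deg 0.31
notch pts [-30.0, -27.0, -23.0, -20.0, -17.0, -16.0, -16.0, 15.0, 15.0, 19.0, 22.0, 25.0, 28.0]
scene (156, 236, 125, 121) [[180, 236], [231, 249], [280, 289], [278, 319], [240, 356], [162, 280], [156, 257]]
 kit rim [[279.6, 309.5], [239.0, 350.6], [160.6, 277.0], [201.2, 242.5]]
 top rim [[281.9, 288.7], [238.5, 331.8], [154.9, 255.1], [198.3, 219.4]]
side (353, 104, 102, 90) [[355, 118], [377, 107], [393, 104], [421, 115], [453, 135], [448, 177], [424, 193], [356, 158]]
 kit rim [[353.7, 145.7], [380.5, 133.0], [451.4, 164.8], [425.3, 181.3]]
 top rim [[352.1, 117.5], [380.3, 105.7], [454.8, 135.4], [427.5, 150.9]]
```

>>> drive_tool --increments '[{"dp": [-0.008, 0.024, 0.1], "rot": [-0.001, 0, 0.003]}, {"dp": [-0.017, 0.048, 0.17], "rot": [-0.002, -0.001, 0.006]}, {"dp": [-0.017, 0.048, 0.2], "rot": [-0.002, -0.001, 0.006]}, {"dp": [-0.017, 0.048, 0.2], "rot": [-0.002, -0.001, 0.006]}, {"dp": [-0.017, 0.048, 0.2], "rot": [-0.002, -0.001, 0.006]}, {"dp": [-0.017, 0.048, 0.2], "rot": [-0.002, -0.001, 0.006]}]'

```text
time: 30.13
tcp_pos: [0.5164, -0.3064, 0.1084]
tool_rot: [[1.0, -0.009, 0.003], [-0.009, -1.0, -0.001], [0.003, 0.001, -1.0]]
force: [0.0, -0.2, -1.8]
grip_width: 0.0108
grasp_force: 68.9
```

Run:
```python
from hand import *
for i in range(3):
    go((.5155,-.3048,.083),-90.45);arm.read_camera("side")
```

```text
t 30.13 tcp [ 0.5164 -0.3064  0.1084] yaw -90.5 q [ 0.25  0.37  0.25  1.69 -0.1   1.09 -1.04]
dp [-0.005 -0.008  0.127] rot [ 0.001 -0.002 -0.   ]
t 30.18 tcp [ 0.5164 -0.3065  0.1083] yaw -90.5 q [ 0.25  0.37  0.25  1.69 -0.1   1.09 -1.04]
dp [-0.005 -0.009  0.127] rot [ 0.001 -0.002 -0.001]
t 30.23 tcp [ 0.5163 -0.3066  0.1082] yaw -90.5 q [ 0.25  0.37  0.25  1.69 -0.1   1.09 -1.04]
dp [-0.004 -0.009  0.126] rot [ 0.001 -0.002 -0.001]
```

>>> drive_tool --increments '[{"dp": [-0.004, -0.009, 0.02], "rot": [0.001, -0.002, 0]}, {"dp": [-0.004, -0.009, 0.04], "rot": [0.001, -0.002, 0]}, {"dp": [-0.004, -0.009, 0.06], "rot": [0.001, -0.002, 0]}, {"dp": [-0.004, -0.009, 0.08], "rot": [0.001, -0.002, 0]}, {"dp": [-0.004, -0.009, 0.09], "rot": [0.001, -0.002, 0]}, {"dp": [-0.004, -0.009, 0.09], "rot": [0.001, -0.002, 0]}]'

```text
time: 30.78
tcp_pos: [0.5144, -0.3046, 0.0883]
tool_rot: [[1.0, -0.009, -0.003], [-0.009, -1.0, 0.001], [-0.003, -0.001, -1.0]]
force: [0.4, -0.2, -2.3]
grip_width: 0.0106
grasp_force: 69.0
```

Run:
```python
from hand import *
arm.read_camera("side");go((.5155,-.3048,.083),-90.45);print(arm.state()["force"],arm.state()["moment"])
```

```text
t 30.83 tcp [ 0.5146 -0.3047  0.0887] yaw -90.5 q [ 0.26  0.4   0.25  1.71 -0.11  1.06 -1.04]
dp [0.005 0.    0.029] rot [-0.001  0.002 -0.001]
[ 0.20714199 -0.33964716 -2.45757513] [-0.04129149 -0.01486135 -0.02538682]
```

>>> drive_tool --increments '[{"dp": [0.004, 0, 0.008], "rot": [0, 0.001, 0]}, {"dp": [0.004, 0, 0.014], "rot": [0, 0.001, 0]}, {"dp": [0.004, 0, 0.02], "rot": [0, 0.001, 0]}, {"dp": [0.004, 0, 0.024], "rot": [0, 0.001, 0]}, {"dp": [0.004, 0, 0.024], "rot": [0, 0.001, 0]}]'

```text
time: 31.25
tcp_pos: [0.5155, -0.3048, 0.0842]
tool_rot: [[1.0, -0.009, -0.001], [-0.009, -1.0, 0.001], [-0.001, -0.001, -1.0]]
force: [-0.3, -0.9, -2.5]
grip_width: 0.0108
grasp_force: 69.0
```

Run:
```python
from hand import *
arm.read_camera("side");go((.5155,-.3048,.0822),-90.45);print(arm.state()["force"],arm.state()["moment"])
```

```text
t 31.3 tcp [ 0.5155 -0.3048  0.0842] yaw -90.5 q [ 0.26  0.4   0.25  1.71 -0.11  1.05 -1.04]
dp [0.   0.   0.01] rot [-0.001  0.    -0.001]
[ 0.36675617 -0.42055926 -2.50834585] [-0.03069169 -0.00151181 -0.0040605 ]
```

>>> drive_tool --increments '[{"dp": [0, 0, 0.004], "rot": [0, 0, 0]}, {"dp": [0, 0, 0.008], "rot": [0, 0, 0]}, {"dp": [0, 0, 0.012], "rot": [0, 0, 0]}, {"dp": [0, 0, 0.014], "rot": [0, 0, 0]}, {"dp": [0, 0, 0.014], "rot": [0, 0, 0]}]'

```text
time: 31.72
tcp_pos: [0.5156, -0.3049, 0.0822]
tool_rot: [[1.0, -0.009, -0.0], [-0.009, -1.0, 0.001], [-0.0, -0.001, -1.0]]
force: [-2.4, 1.5, 5.6]
grip_width: 0.0111
grasp_force: 70.1
```

Contact came at exactly the expected height, so it is seated. I release and rise.

>>> drive_tool --increments '[{"dp": [0, 0, 0], "rot": [0, 0, 0]}, {"dp": [0, 0, 0], "rot": [0, 0, 0]}, {"dp": [0, 0, 0], "rot": [0, 0, 0]}, {"dp": [0, 0, 0], "rot": [0, 0, 0]}, {"dp": [0, 0, -0.1], "rot": [0, 0, 0]}, {"dp": [0, 0, -0.3], "rot": [0, 0, 0]}, {"dp": [0, 0, -0.5], "rot": [0, 0, 0]}, {"dp": [0, 0, -0.7], "rot": [0, 0, 0]}, {"dp": [0, 0, -0.8], "rot": [0, 0, 0]}, {"dp": [0, 0, -0.8], "rot": [0, 0, 0]}]' --jaw 0.4

```text
time: 32.55
tcp_pos: [0.5176, -0.3062, 0.2475]
tool_rot: [[1.0, -0.009, 0.008], [-0.009, -1.0, -0.003], [0.008, 0.003, -1.0]]
force: [0.3, -0.7, 0.3]
grip_width: 0.0342
grasp_force: 0.0
```

Run:
```python
from tray import *
I,c=save("wrist","pics/w13.png");t=arm.state();print(t["time"],t["tcp_pos"],t["grip_width"],t["force"])
for z in(.060,.066):fit(I,c,z,(514,-305),-.45,22)
a=np.radians(-.45);M=np.array([[np.cos(a),-np.sin(a)],[np.sin(a),np.cos(a)]])
for n in("scene","side"):
    I,c=save(n,f"pics/{n}3.png")
    b=min(blobs(I,(105,120,30),(125,255,255),500),key=lambda b:abs(b[:,0].mean(0)-(220 if n=="scene" else 400,290 if n=="scene" else 160)).sum())
    print(n,cv2.boundingRect(b),cv2.approxPolyDP(cv2.convexHull(b),2,True)[:,0].tolist())
    print(" rim z.060",proj(n,[np.r_[M@np.array(k)+[.514,-.3048],.060] for k in((.122,.058),(.122,-.058),(-.122,-.058),(-.122,.058))],c).round(1).tolist())
```

```text
32.6 [ 0.5167471  -0.30560933  0.24440749] 0.03419966382854259 [-0.49689083  0.85104061 -1.23071607]
ctr [ 514.6 -305.4] yaw -0.46 size 241.1 112.5 angles [ 0.16 -0.17  0.01 -0.01]
ctr [ 515.7 -305.5] yaw -0.44 size 236.6 110.6 angles [-0.07 -0.14 -0.02  0.02]
scene (159, 240, 120, 117) [[199, 240], [277, 306], [276, 321], [265, 335], [241, 356], [172, 292], [159, 274]]
 rim z.060 [[279.0, 305.0], [237.7, 346.6], [158.1, 272.2], [199.4, 237.3]]
side (355, 127, 98, 67) [[356, 139], [380, 128], [396, 128], [419, 138], [452, 158], [448, 177], [424, 193], [356, 158]]
 rim z.060 [[354.1, 138.8], [381.2, 126.2], [453.0, 157.5], [426.7, 173.9]]
```

The tray at rim height 0.060 measures the same size as the earlier rim fits, is square to them and centred on the kit tray. In the side and scene views its corners match the expected ones within about 2–3 px, so it is seated and level. I hand the job in.

```bash
python3 -c "
from cell import arm
print(arm.finish_job())"
```

```text
the job is handed in; nothing more can be done
None
```

I handed the job in at about 33 s: the gearmotor, small wheel and two-cell holder lie in their pockets, the three parts that stay were not touched, and the top tray measures fully down, level and aligned over the key; no verdict was returned.

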